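# Set up the potting bench for the next batch

### The arm

A 7-joint arm with a two-finger parallel gripper is mounted at the origin on the work surface. World frame = base frame: x ahead of the robot, y to its left, z up, the work surface at z = 0. Lengths are in m, angles in rad, forces in N, time in s.
With the tool pointing down it reaches from about 0.425 to 0.975 m from the base axis. Payload 16.7 kg.
Tool frame: the origin (TCP) lies midway between the tips of the shut fingers; the grasp point (between the pads) lies bot.grip_depth behind it (bot.grip_depth is the distance from the TCP to the grasp point, in m); z points along the fingers, y is the line along which they close (so a half turn about z gives the same grasp; the last joint's range is limited). The gripper opens to 85 mm and grips with 20 to 120 N. Pads are 22 mm wide; open, the fingers measure 114 mm over their backs; the gripper's body (76 mm by 85 mm) begins 54 mm behind the grasp point. The pads swing forward as they close: fully open they stand 13 mm farther back than shut.
Start: joints at [-1.359, 0.426, 0.074, 1.606, -0.034, 1.111, -0.067], TCP at [0.238, 0.632, 0.231] pointing down, gripper open.
Joint ranges: [-2.85, 2.85], [-0.5, 2.14], [-1.23, 1.37], [0.21, 2.46], [-1.02, 4.16], [0.16, 2.05], [-2.73, 2.73]. Speed limits (rad/s): [1.89, 1.89, 2.39, 2.39, 3.01, 3.01, 3.01].

### API

Orientations are given as a unit quaternion [w, x, y, z].
In Python, from cell import sensors, optics, close_job, bot gives the robot as it stands. The module is installed in compiled form; this text tells all that it offers.
- The arm moves only by the tool step_arm, never from a script. Its argument "rows" is one flat list of numbers, 7 for each row, row after row: the shift along the world's x, y, z in cm, then the turn, a rotation vector about the world's x, y, z in rad, then the finger opening in cm, from 0 to 8.54. A call has 1 to 10 rows; each row is the pose to reach, as a shift and turn from the pose commanded when the call began; what a row does not reach only later rows make up. A row lasts 1/10 s, in which the tool goes at most 50 mm and 8.59 degrees, less where a joint would pass 70% of its speed; a pose out of reach is approached as far as the arm can. A call with a gripper value outside its range is refused whole. The fingers move at their own pace and stop on an object; "force" is the grip in N (left out, the last holds). Time passes only in rows, so rows that repeat a pose let the fingers close. It gives the time, the measured TCP pose, the force, the opening and the grip force at its end, in the units of the state.
- sensors.sense(): the state, without advancing time (a new reading comes with each control period).
- optics.grab_frame(name): name is "side" or "top" or "wrist"; returns a dict with "frame" (420x560x3 uint8, red, green, blue), "depth" (420x560 float32, m along the optical axis (not along the pixel's ray), 0 where there is no reading), "camera_matrix" (3x3 intrinsics, pixels), "R" (3x3) and "t" (3): a world point X has camera coordinates R X + t; the wrist camera has in their place "hand_eye" (4x4, takes a point from camera to tool coordinates, whose origin is the TCP and whose axes are the flange's). Camera axes: x right, y down, z forward; pixel columns grow to the right and rows downward; lengths in m; the calibration is good to about 2 mm. A picture is of the moment at which its call begins: read the wrist's pose just before it.
- close_job(): hands the job in; it is judged then, once.
The state is a dict: "clock": time; "qpos": joint angles; "dq": joint speeds; "joint_torque": joint torques, N m; "position": TCP position; "tool_rot": TCP orientation; "ft_force": force on the tool from outside, world axes, zero at the start; "moment": the same for the moment, N m; "width": finger opening in m; "finger_force": force on a finger pad.
Only numpy, scipy, OpenCV 4.12 (cv2) and the standard library are available. Lean on these libraries where they do the work, as an engineer would, in place of code of your own. Each camera call takes 0.05 s, during which the arm holds its last target. There are 200 camera calls.

### The job

Reset the filling dial first: its crank has slack, so turn it anticlockwise until the dial is well past the red marker (15 degrees or more), then bring the black index line up to the marker clockwise, so that it stands on the mark with the slack taken up clockwise, and let go. Next clear any orange pot out of the grey carrier tray into the blue bin and stand every black plant pot upright in a pocket of that tray, one to a pocket. Only then lower the aluminium chute to the red 40 degree line and let go, making sure that it stays there; leave the bottle, the tin and the white dish where they are.

Things in the scene. Friction and masses are not known exactly. Their poses are not given: they have to be found in the camera images.
- mark: red marker clip on the green dial housing, just outside the dial's rim. Origin on the dial's vertical axis (66 mm above the bench); its x axis points outward from the dial's axis to the marker, z is up. Fixed; it stands at a different angle each time
- dial_index (a point): outer end of the black index line on the white dial (dial 132 mm across, 12 mm thick, upper face 82 mm above the bench, on a green housing 160 x 160 mm). The point lies 70 mm from the dial's axis; the dial is on the mark when this point and the red marker are in the same direction from the axis
- dial (a joint): turn of the white dial on its housing about the vertical axis (rad), growing clockwise seen from above, range -1.2 to 1.6. Stiff (0.25 N m), stays where left. At the start it always stands clockwise of the red marker by 0.4 to 1.6 rad
- crank_grip (a point): centre of the red upright grip of the crank that turns the dial: a cylinder 22 mm in diameter and 42 mm tall (95 to 137 mm above the bench; this point at 120 mm) that spins freely on its pin; it stands 55 mm from the dial's axis, roughly opposite the index line, on a flat steel arm whose top is 94 mm above the bench
- crank (a joint): slack of the crank against the dial (rad), growing clockwise, range -0.12 to 0.12: the crank swings loosely within it (7 mm either way at the grip) and carries the dial along only at either end. Above 0.04: slack taken up clockwise
- tray: fixed grey carrier tray lying on the bench, 92 x 384 mm, with five pockets in a row along its own y axis; origin under its centre, z up. Walls 4 mm thick, 30 mm high; floor 5 mm thick. The pockets are 76 mm apart, their centres at y = -152, -76, 0, 76 and 152 mm, each 84 mm along x and 72 mm along y inside
- pot1_mid (a point): centre, half-way up, of an empty black plant pot standing upright on the bench (3 to 5 are there): hollow, 70 mm tall, open at the top, 48 mm across at the foot, 54 mm under the rim; its rim is an upright band 60 mm in outer diameter over the top 13 mm; wall 3 mm; about 90 g, heavy in its base. z is its axis, upward
- pot2_mid (a point): centre, half-way up, of an empty black plant pot standing upright on the bench (3 to 5 are there): hollow, 70 mm tall, open at the top, 48 mm across at the foot, 54 mm under the rim; its rim is an upright band 60 mm in outer diameter over the top 13 mm; wall 3 mm; about 90 g, heavy in its base. z is its axis, upward
- pot3_mid (a point): centre, half-way up, of an empty black plant pot standing upright on the bench (3 to 5 are there): hollow, 70 mm tall, open at the top, 48 mm across at the foot, 54 mm under the rim; its rim is an upright band 60 mm in outer diameter over the top 13 mm; wall 3 mm; about 90 g, heavy in its base. z is its axis, upward
- pot4_mid (a point): centre, half-way up, of an empty black plant pot standing upright on the bench (3 to 5 are there): hollow, 70 mm tall, open at the top, 48 mm across at the foot, 54 mm under the rim; its rim is an upright band 60 mm in outer diameter over the top 13 mm; wall 3 mm; about 90 g, heavy in its base. z is its axis, upward
- pot5_mid (a point): centre, half-way up, of an empty black plant pot standing upright on the bench (3 to 5 are there): hollow, 70 mm tall, open at the top, 48 mm across at the foot, 54 mm under the rim; its rim is an upright band 60 mm in outer diameter over the top 13 mm; wall 3 mm; about 90 g, heavy in its base. z is its axis, upward
- old1_mid (a point): centre, half-way up, of an old orange pot left standing in a pocket of the tray (1 or 2 are there): same shape and size as the black pots. z is its axis, upward
- old2_mid (a point): centre, half-way up, of an old orange pot left standing in a pocket of the tray (1 or 2 are there): same shape and size as the black pots. z is its axis, upward
- old3_mid (a point): centre, half-way up, of an old orange pot left standing in a pocket of the tray (1 or 2 are there): same shape and size as the black pots. z is its axis, upward
- bin: fixed open blue bin on the bench, 160 mm along its x by 120 mm along its y, 40 mm high, walls and floor 4 mm thick: room for two pots side by side along its x; origin under its centre, z up
- chute (a joint): elevation of the aluminium chute above level (rad): 0 level, 1.57 straight up; range 0 to 1.55; starts at 1.15 to 1.45. Its hinge has friction (0.45 N m) and holds where it is left. 40 degrees is 0.70; a white quadrant beside the chute has a red line there
- chute_bar (a point): middle of the red round handle bar, 14 mm thick and 98 mm long between its side arms, on the free edge of the chute, parallel to the hinge and 155 mm from it; the plate begins 37 mm behind the bar
- chute_hinge (a point): middle of the chute's hinge axis, 75 mm above the bench, on a fixed green housing; the hinge axis is this point's x axis, and the chute reaches out and comes down towards this point's +y, z is up
- spray: white bottle, 64 mm across, 170 mm tall, bystander; origin under its centre
- tin: tin, 76 mm across, 90 mm tall, bystander; origin under its centre
- saucer: white dish, 110 mm across, 30 mm tall, bystander; origin under its centre
Things that resemble listed ones, but are neither listed nor needed, are in the scene too. Leave any green look-alike of the part that bears pot3_mid alone. What is shaped like the part that bears pot1_mid but green is not meant.

How it is judged:
By the outcome, as a careful person would: the job done as asked, in the order asked, and still so for the second after the job is handed in, with the robot touching nothing.
Of old1, old2, old3 only 1 to 2 are there at a start; the rules pass over those that are not, and their reading is None.
Of pot1, pot2, pot3, pot4, pot5 only 3 to 5 are there at a start; the rules pass over those that are not, and their reading is None.
At some moment in a run one of pot1, pot2, pot3, pot4, pot5, old1, old2, old3 may be knocked a few centimetres aside while the robot is not near it.
Once in a run the grip may slacken for a moment while it holds something.
It also fails if it takes over 210 s, if anything falls off the work surface, if the arm or the gripper's body presses on something with over 40 N, if the wrist force passes 120 N, or if a joint passes its speed limit or range.

## Working session

There is one attempt and no reset: what is moved stays moved. The work goes in short steps, Python scripts to look and compute and a tool call to move; the robot and the scene stay as the last step left them, time stands still between calls to the robot, and variables do not carry over. Pictures are saved under pics/ and viewed, at most 14 in all, crops included, and the job is handed in when it is done.

Besides the shell and the picture viewer there is one more tool, called after "Call:" as a command line: name --argument value ..., lists and objects as JSON in quotes. step_arm: Moves the arm, as the interface text tells. Its arguments: {"type":"object","properties":{"rows":{"type":"array"},"force":{"type":"number"}},"required":["rows"]}

```bash
mkdir -p pics; cat > h.py <<'E'
import numpy as np,cv2,pickle
from cell import sensors,optics,close_job,bot
from scipy.spatial.transform import Rotation as Ro
def grab(n,save=None):
    s=sensors.sense(); f=optics.grab_frame(n)
    if 'hand_eye' in f:
        w,x,y,z=s['tool_rot']; T=np.eye(4); T[:3,:3]=Ro.from_quat([x,y,z,w]).as_matrix(); T[:3,3]=s['position']
        M=np.linalg.inv(T@np.array(f['hand_eye'])); f['R']=M[:3,:3]; f['t']=M[:3,3]
    f['R']=np.array(f['R']);f['t']=np.array(f['t'])
    if save: cv2.imwrite(save,f['frame'][:,:,::-1])
    return f
def cloud(f):
    K=f['camera_matrix'];d=f['depth'];v,u=np.mgrid[:d.shape[0],:d.shape[1]]
    P=np.stack([(u-K[0][2])/K[0][0]*d,(v-K[1][2])/K[1][1]*d,d],-1)
    return (P-f['t'])@f['R']   # R^T (P-t)
def ray(f,u,v,z):
    K=f['camera_matrix'];d=f['R'].T@np.array([(u-K[0][2])/K[0][0],(v-K[1][2])/K[1][1],1]);c=-f['R'].T@f['t']
    return c+d*(z-c[2])/d[2]
def proj(f,X):
    p=f['R']@np.array(X)+f['t'];q=np.array(f['camera_matrix'])@p;return q[:2]/q[2]
E
python3 - <<'E'
from h import *
print(sensors.sense(),bot.grip_depth)
for n in('top','side','wrist'):
    f=grab(n,f'pics/{n}0.png');pickle.dump(f,open(n+'0.pkl','wb'));print(n,-f['R'].T@f['t'],f['camera_matrix'][0][0],(f['depth']>0).mean())
E
```

```text
{'clock': 0.0, 'qpos': array([-1.35947203,  0.4267359 ,  0.07384869,  1.60663332, -0.03409917,
        1.11079144, -0.0671147 ]), 'dq': array([ 0.00022449,  0.00064502,  0.00110614, -0.00100747,  0.00043916,
        0.00012953, -0.00145745]), 'joint_torque': array([ 4.98765748e-04, -9.49819350e+01,  3.76160190e+00, -4.63523662e+01,
        1.93989056e-02,  1.00576875e-02, -9.38969742e-05]), 'position': array([0.23818498, 0.63113094, 0.23059632]), 'tool_rot': array([-6.92627849e-05,  1.79457041e-01,  9.83765593e-01, -6.50645898e-04]), 'ft_force': array([-0.98279686, -0.39115431,  1.14867657]), 'moment': array([ 0.0103453 ,  0.01766014, -0.02434748]), 'finger_force': 0.0, 'width': 0.08534119315189288} 0.0187
top [ 0.4276127  -0.01942523  0.94173385] 387.1609939824009 0.9960289115646258
side [ 0.41096875 -0.74247861  0.90642014] 407.2709710194728 0.9959736394557823
wrist [0.17291124 0.65622033 0.37373901] 365.7141474903358 0.9960204081632653
```

View pics/top0.png

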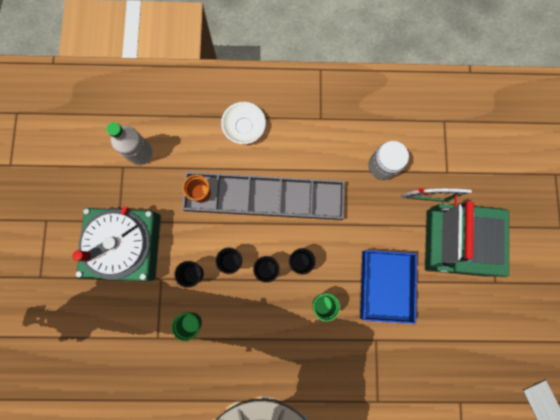

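View pics/side0.png

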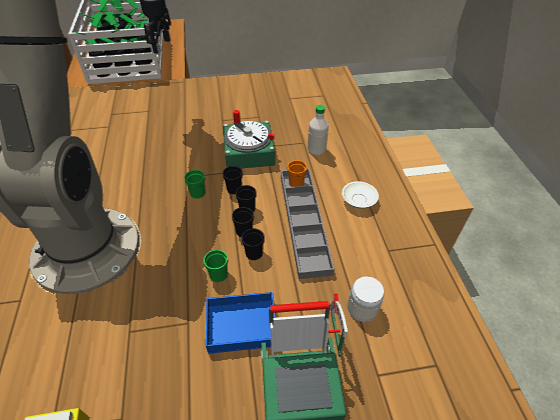

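The top view shows four black pots (~(189,274), (229,260), (266,268), (302,261)), an orange pot in the left tray pocket (197,188), the dial at (113,242) with its marker near (124,210), the blue bin at (389,286) and the chute at (468,240). The side view shows the same things from the right.

```bash
cat > m1.py <<'E'
from h import *
F={n:pickle.load(open(n+'0.pkl','rb')) for n in('top','side')}
for n,f in F.items():
    C=cloud(f);img=f['frame'];hsv=cv2.cvtColor(img,cv2.COLOR_RGB2HSV);H,S,V=[hsv[...,i].astype(int) for i in range(3)]
    inw=(C[...,0]>0.2)&(C[...,0]<0.95)&(abs(C[...,1])<0.7)&(C[...,2]>-0.02)&(C[...,2]<.3)
    M={'black':(V<45)&(C[...,2]>0.03),'orange':(H>4)&(H<14)&(S>200)&(V>120)&(C[...,2]>0.02),'red':((H<4)|(H>174))&(S>180)&(V>90),'blue':(H>105)&(H<128)&(S>150),'green':(H>50)&(H<80)&(S>120),'grey':(S<40)&(V>60)&(V<150)&(C[...,2]<0.045)&(C[...,2]>.002)}
    print(n)
    for k,m in M.items():
        m=(m&inw).astype(np.uint8)
        c,l,st,ce=cv2.connectedComponentsWithStats(m)
        for i in range(1,c):
            if st[i,4]<(12 if k=='red' else 40):continue
            P=C[l==i];t=P[P[:,2]>np.percentile(P[:,2],98)-.012]
            print(k,st[i,4],ce[i].round(0),'med',np.median(P,0).round(3),'zmax',np.percentile(P[:,2],98).round(3),'topmid',((t.min(0)+t.max(0))/2).round(3),'ext',(t.max(0)-t.min(0)).round(3))
f=F['top'];cv2.imwrite('pics/dial.png',cv2.resize(f['frame'][195:295,65:170,::-1],None,fx=5.5,fy=5.5,interpolation=cv2.INTER_CUBIC))
E
python3 m1.py
```

```text
top
black 319 [153. 246.] med [0.48  0.252 0.049] zmax 0.063 topmid [0.48  0.252 0.059] ext [0.153 0.006 0.014]
black 188 [225. 259.] med [0.453 0.091 0.057] zmax 0.072 topmid [0.449 0.076 0.066] ext [0.051 0.056 0.013]
black 184 [303. 259.] med [ 0.457 -0.096  0.057] zmax 0.072 topmid [ 0.451 -0.088  0.067] ext [0.051 0.055 0.015]
black 182 [265. 268.] med [ 0.436 -0.003  0.057] zmax 0.071 topmid [ 0.432 -0.008  0.066] ext [0.051 0.054 0.013]
black 244 [186. 274.] med [0.42  0.18  0.057] zmax 0.071 topmid [0.418 0.164 0.066] ext [0.053 0.057 0.013]
black 59 [181. 329.] med [0.293 0.184 0.04 ] zmax 0.051 topmid [0.299 0.177 0.047] ext [0.034 0.023 0.014]
orange 92 [192. 183.] med [0.631 0.171 0.062] zmax 0.074 topmid [0.616 0.163 0.069] ext [0.047 0.039 0.014]
red 13 [420. 190.] med [ 0.6   -0.33   0.149] zmax 0.151 topmid [ 0.6   -0.332  0.148] ext [0.006 0.008 0.005]
red 18 [456. 200.] med [ 0.579 -0.406  0.145] zmax 0.147 topmid [ 0.579 -0.407  0.145] ext [0.017 0.003 0.006]
red 417 [469. 230.] med [ 0.506 -0.385  0.234] zmax 0.238 topmid [ 0.509 -0.386  0.232] ext [0.105 0.018 0.
[... 3150 characters left out ...]
 0.068] ext [0.057 0.06  0.014]
green 71 [339. 343.] med [ 0.594 -0.416  0.078] zmax 0.136 topmid [ 0.593 -0.418  0.132] ext [0.003 0.003 0.014]
green 2724 [302. 385.] med [ 0.504 -0.48   0.101] zmax 0.104 topmid [ 0.501 -0.467  0.099] ext [0.155 0.163 0.014]
grey 158 [316. 149.] med [0.706 0.286 0.026] zmax 0.044 topmid [0.711 0.295 0.038] ext [0.055 0.034 0.012]
grey 2065 [305. 220.] med [0.614 0.003 0.008] zmax 0.033 topmid [0.607 0.002 0.029] ext [0.104 0.39  0.015]
grey 166 [315. 274.] med [ 0.597 -0.19   0.015] zmax 0.031 topmid [ 0.6   -0.191  0.026] ext [0.084 0.008 0.015]
grey 235 [361. 314.] med [ 0.674 -0.328  0.027] zmax 0.044 topmid [ 0.685 -0.312  0.039] ext [0.06  0.046 0.012]
```

View pics/dial.png

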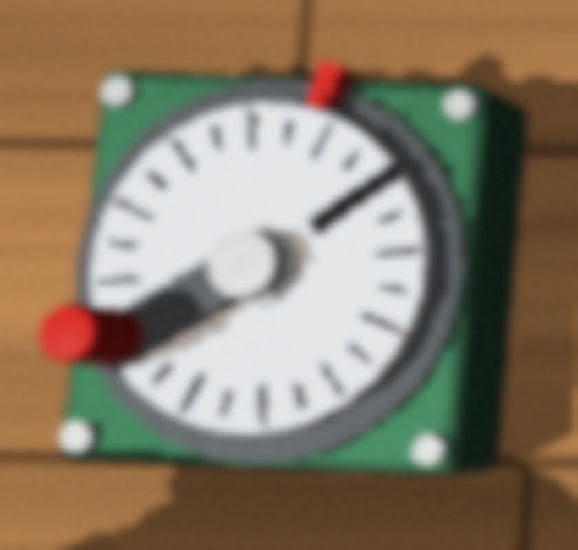

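The dial crop shows the red marker at crop (325,85), the index line's outer end at (400,165), and the crank grip at lower left (68,333).

```bash
cat > dial.py <<'E'
from h import *
AX=None
def dial(f,seed,verbose=True):
    """axis from ring/face ellipse at z=.082, index & marker directions"""
    img=f['frame'];hsv=cv2.cvtColor(img,cv2.COLOR_RGB2HSV).astype(int);C=cloud(f)
    d=np.linalg.norm(C[...,:2]-np.array(seed),axis=2)
    face=((d<.085)&(abs(C[...,2]-.082)<.006)&(hsv[...,1]<50)&(hsv[...,2]>165)).astype(np.uint8)
    face=cv2.morphologyEx(face,cv2.MORPH_CLOSE,np.ones((3,3)))
    cn=max(cv2.findContours(face,cv2.RETR_EXTERNAL,cv2.CHAIN_APPROX_NONE)[0],key=cv2.contourArea)
    hull=cv2.convexHull(cn)[:,0]
    P=np.array([ray(f,u,v,.082)[:2] for u,v in cn[:,0]])
    # robust circle fit
    w=np.ones(len(P),bool)
    for _ in range(8):
        A=np.c_[2*P[w],np.ones(w.sum())];s=np.linalg.lstsq(A,(P[w]**2).sum(1),rcond=None)[0];c=s[:2];r=np.sqrt(s[2]+c@c)
        e=abs(np.linalg.norm(P-c,axis=1)-r);w=e<max(.0012,1.5*np.median(e))
    return c,r,w.mean()
def polar(f,c,save,n=900,z=.082):
    # polar unwrap: rows radius 20..78mm, cols world angle -180..180
    th=np.linspace(-np.pi,np.pi,n,endpoint=False);rr=np.linspace(.02,.082,125)
    X=np.array([[proj(f,[c[0]+r*np.cos(t),c[1]+r*np.sin(t),z]) for t in th] for r in rr]).astype(np.float32)
    im=cv2.remap(f['frame'],X[...,0],X[...,1],cv2.INTER_LINEAR)
    return im,th,rr
def index(f,c):
    im,th,rr=polar(f,c,None);g=im.max(2).astype(float)
    k=(rr>.040)&(rr<.060);s=g[k].max(0)   # dark all along
    s2=g[k].mean(0)
    return s2,th
E
python3 - <<'E'
from dial import *
for n in('top','side'):
    f=pickle.load(open(n+'0.pkl','rb'));c,r,w=dial(f,(.483,.333));print(n,c,r,w)
    C=cloud(f)
    s,th=index(f,c)
    d=np.degrees(th)
    for i in np.argsort(s)[:25]: print((round(d[i],1),round(s[i])),end=' ')
    im,_,_=polar(f,c,None);cv2.imwrite(f'pics/polar_{n}.png',cv2.resize(im[::-1,:,::-1],(800,250)))
    hsv=cv2.cvtColor(f['frame'],cv2.COLOR_RGB2HSV).astype(int)
    m=((hsv[...,0]<5)|(hsv[...,0]>174))&(hsv[...,1]>150)
    for nm,lo,hi in(('mark',.06,.1),('grip',.1,.145)):
        k=m&(np.linalg.norm(C[...,:2]-c,axis=2)<.1)&(C[...,2]>lo)&(C[...,2]<hi);P=C[k]
        if nm=='grip':P=P[P[:,2]>P[:,2].max()-.008]
        p=P.mean(0);print('\n',nm,k.sum(),p.round(4),np.degrees(np.arctan2(*(p[:2]-c)[::-1])).round(1),np.linalg.norm(p[:2]-c).round(4))
t,s_=cv2.imread('pics/polar_top.png'),cv2.imread('pics/polar_side.png');cv2.imwrite('pics/polar.png',np.vstack([t,s_]))
E
```

```text
top [0.48324925 0.33230554] 0.0646081311341896 0.5687022900763359
(np.float64(124.8), 54) (np.float64(125.2), 54) (np.float64(124.0), 54) (np.float64(124.4), 54) (np.float64(114.4), 54) (np.float64(125.6), 54) (np.float64(114.0), 54) (np.float64(123.6), 54) (np.float64(123.2), 54) (np.float64(114.8), 54) (np.float64(122.8), 54) (np.float64(116.8), 54) (np.float64(115.2), 54) (np.float64(117.2), 54) (np.float64(122.4), 54) (np.float64(117.6), 54) (np.float64(116.4), 54) (np.float64(118.0), 54) (np.float64(113.6), 54) (np.float64(122.0), 54) (np.float64(118.4), 54) (np.float64(121.6), 54) (np.float64(115.6), 54) (np.float64(116.0), 54) (np.float64(126.0), 54) 
 mark 38 [0.557  0.3102 0.0815] -16.7 0.077

 grip 135 [0.4541 0.3767 0.1369] 123.3 0.0531
side [0.48433134 0.33480516] 0.06413404358447224 0.6015625
(np.float64(-52.8), 32) (np.float64(-53.2), 33) (np.float64(-52.4), 33) (np.float64(-52.0), 35) (np.float64(-53.6), 36) (np.float64(-51.6), 39) (np.float64(-54.0), 40) (np.float64(-51.2), 44) (np.float64(-54.4), 45) (np.float64(124.4), 48) (np.float64(124.8), 48) (np.float64(124.0), 48) (np.float64(125.2), 49) (np.float64(123.6), 49) (np.float64(123.2), 50) (np.float64(-50.8), 50) (np.float64(125.6), 51) (np.float64(122.8), 52) (np.float64(-54.8), 52) (np.float64(122.4), 53) (np.float64(126.0), 53) (np.float64(122.0), 54) (np.float64(121.6), 56) (np.float64(121.2), 57) (np.float64(110.0), 57) 
 mark 29 [0.5503 0.3132 0.0809] -18.1 0.0694

 grip 66 [0.4547 0.376  0.1371] 125.7 0.0507
```

View pics/polar.png

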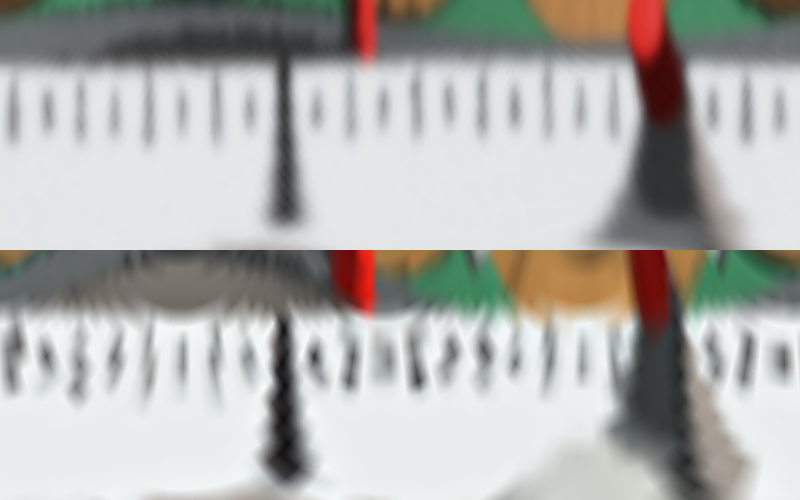

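Call:
step_arm --rows '[21.6,-25.5,0,0,0,0,6,21.6,-25.5,0,0,0,0,6,21.6,-25.5,0,0,0,0,6,21.6,-25.5,0,0,0,0,6,21.6,-25.5,0,0,0,0,6,21.6,-25.5,0,0,0,0,6,21.6,-25.5,0,0,0,0,6,21.6,-25.5,0,0,0,0,6]' --force 40

```text
clock: 0.95
position: [0.4578, 0.3717, 0.2314]
tool_rot: [0.001, 0.183, 0.983, -0.001]
ft_force: [-0.2, -0.2, -0.3]
width: 0.0602
finger_force: 0.0
```

```bash
cat > look.py <<'E'
import sys
from dial import *
cam=sys.argv[1] if len(sys.argv)>1 else 'wrist'
f=grab(cam,'pics/last.png');C=cloud(f);print(sensors.sense()['position'])
try:
    c,r,w=dial(f,(.483,.333));print('axis',c,r,w)
except Exception as e: print(e)
hsv=cv2.cvtColor(f['frame'],cv2.COLOR_RGB2HSV).astype(int)
m=((hsv[...,0]<5)|(hsv[...,0]>174))&(hsv[...,1]>150)
for nm,lo,hi in(('mark',.06,.1),('grip',.1,.145)):
    k=m&(np.linalg.norm(C[...,:2]-c,axis=2)<.1)&(C[...,2]>lo)&(C[...,2]<hi);P=C[k]
    if nm=='grip' and len(P):P=P[P[:,2]>P[:,2].max()-.004]
    if len(P):p=(P.min(0)+P.max(0))/2;print(nm,k.sum(),p.round(4),P.max(0).round(3),np.degrees(np.arctan2(*(p[:2]-c)[::-1])).round(1),np.linalg.norm(p[:2]-c).round(4))
im,th,rr=polar(f,c,None);g=im.max(2).astype(float);d=np.degrees(th)
k=(rr>.035)&(rr<.063);s=g[k].mean(0);ok=s<np.median(s)-60
out=[];cur=[]
for i in np.where(ok)[0]:
    if cur and i-cur[-1]>3: out.append(cur);cur=[]
    cur.append(i)
if cur: out.append(cur)
print('dark',[(d[q].mean().round(1),len(q),s[q].min().round()) for q in out])
h=cv2.cvtColor(im,cv2.COLOR_RGB2HSV).astype(int);red=((h[...,0]<5)|(h[...,0]>174))&(h[...,1]>150)&(h[...,2]>80)
for a,b in((.067,.07),(.07,.074),(.074,.08)):
    q=red[(rr>a)&(rr<b)].mean(0)>.5;print('red',a,np.percentile(d[q],[0,50,100]).round(1) if q.any() else None)
cv2.imwrite('pics/polw.png',cv2.resize(im[::-1,:,::-1],(800,250)))
b=cv2.resize(cv2.imread('pics/last.png'),(467,350));b=cv2.copyMakeBorder(b,0,0,0,333,0);cv2.imwrite(sys.argv[2] if len(sys.argv)>2 else 'pics/v.png',np.vstack([b,cv2.imread('pics/polw.png')]))
E
python3 look.py wrist pics/w1.png
```

```text
[0.45585414 0.37432069 0.23132021]
axis [0.48560946 0.33326205] 0.06552002562890581 0.751953125
mark 194 [0.5077 0.3487 0.0842] [0.569 0.39  0.1  ] 35.0 0.027
grip 955 [0.4555 0.3797 0.1371] [0.465 0.39  0.139] 122.9 0.0553
dark [(np.float64(-173.4), 2, np.float64(167.0)), (np.float64(-143.2), 1, np.float64(167.0)), (np.float64(-113.0), 2, np.float64(168.0)), (np.float64(-66.0), 95, np.float64(18.0)), (np.float64(-38.2), 8, np.float64(148.0)), (np.float64(-23.4), 10, np.float64(131.0)), (np.float64(128.4), 29, np.float64(75.0)), (np.float64(156.4), 1, np.float64(167.0))]
red 0.067 [-19.2 -15.2 -11.2]
red 0.07 [-18.8 -15.  -11.2]
red 0.074 [-18.4 -15.2 -12. ]
```

View pics/w1.png

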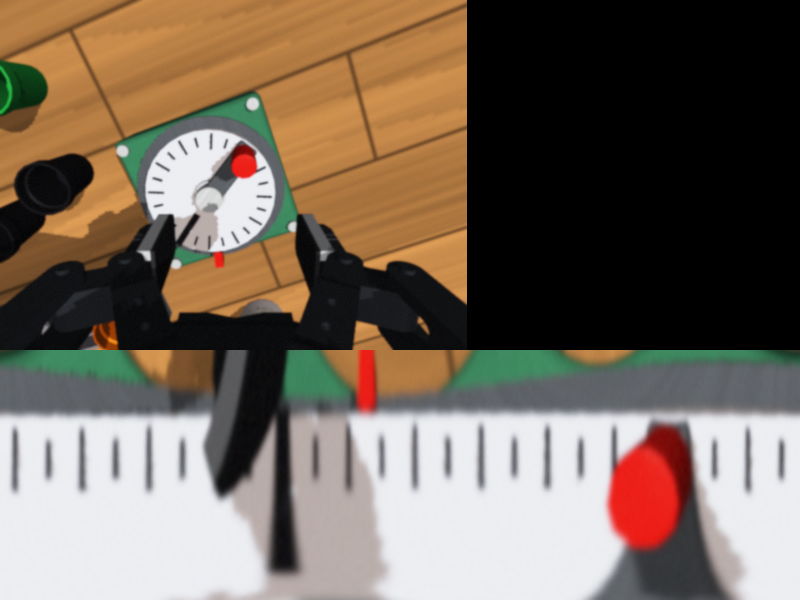

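The wrist view shows the grip (245,165 in the upper picture), marker at polar −15.2°, and index line at about −52.4°. Descend and grip.

Call:
step_arm --rows '[0.1,0.1,-12.5,0,0,0,6,0.1,0.1,-12.5,0,0,0,6,0.1,0.1,-12.5,0,0,0,6,0.1,0.1,-12.5,0,0,0,6,0.1,0.1,-12.5,0,0,0,1,0.1,0.1,-12.5,0,0,0,1,0.1,0.1,-12.5,0,0,0,1,0.1,0.1,-12.5,0,0,0,1,0.1,0.1,-12.5,0,0,0,1,0.1,0.1,-12.5,0,0,0,1]'

```text
clock: 2.0
position: [0.4559, 0.3786, 0.1081]
tool_rot: [0.001, 0.179, 0.984, 0.001]
ft_force: [-0.8, 0.7, 8.1]
width: 0.0204
finger_force: 39.1
```

```bash
python3 - <<'E'
import numpy as np
c=np.array([.4848,.333]);r=.054
p0=c+r*np.array([np.cos(np.radians(123.3)),np.sin(np.radians(123.3))])
for a in range(123,205,6):
    p=c+r*np.array([np.cos(np.radians(a)),np.sin(np.radians(a))]);print(a,((p-p0)*100).round(2))
E
```

```text
123 [0.02 0.02]
129 [-0.43 -0.32]
135 [-0.85 -0.69]
141 [-1.23 -1.12]
147 [-1.56 -1.57]
153 [-1.85 -2.06]
159 [-2.08 -2.58]
165 [-2.25 -3.12]
171 [-2.37 -3.67]
177 [-2.43 -4.23]
183 [-2.43 -4.8 ]
189 [-2.37 -5.36]
195 [-2.25 -5.91]
201 [-2.08 -6.45]
```

Call:
step_arm --rows '[-0.43,-0.32,0,0,0,0,1,-0.85,-0.69,0,0,0,0,1,-1.23,-1.12,0,0,0,0,1,-1.56,-1.57,0,0,0,0,1,-1.85,-2.06,0,0,0,0,1,-2.08,-2.58,0,0,0,0,1,-2.25,-3.12,0,0,0,0,1,-2.37,-3.67,0,0,0,0,1,-2.43,-4.23,0,0,0,0,1,-2.43,-4.23,0,0,0,0,1]'

```text
clock: 3.0
position: [0.4315, 0.336, 0.1081]
tool_rot: [0.001, 0.179, 0.984, 0.001]
ft_force: [-2.4, 0.3, 9.2]
width: 0.0203
finger_force: 39.3
```

Call:
step_arm --rows '[0,-0.57,0,0,0,0,1,0.06,-1.13,0,0,0,0,1,0.18,-1.68,0,0,0,0,1,0.26,-1.95,0,0,0,0,1,0.26,-1.95,0,0,0,0,1,0.26,-1.95,0,0,0,0,1]'

```text
clock: 3.6
position: [0.4339, 0.3166, 0.108]
tool_rot: [0.0, 0.179, 0.984, 0.001]
ft_force: [-4.9, -0.4, 12.2]
width: 0.0207
finger_force: 39.5
```

```bash
python3 look.py top pics/t1.png; python3 look.py wrist pics/w2.png
```

```text
[0.43395744 0.31658106 0.10798325]
axis [0.48962646 0.33078064] 0.059127356846923204 0.5748031496062992
mark 38 [0.5573 0.313  0.0778] [0.564 0.322 0.085] -14.7 0.07
dark [(np.float64(-168.4), 59, np.float64(32.0)), (np.float64(14.2), 20, np.float64(60.0)), (np.float64(143.0), 184, np.float64(35.0))]
red 0.067 [-21.2 -16.4 -11.6]
red 0.07 [-21.2 -16.2 -11.2]
red 0.074 [-20.4 -16.6 -12.8]
[0.43396776 0.31659227 0.10797804]
axis [0.48474803 0.33438444] 0.064276964026181 0.544839255499154
mark 60 [0.4312 0.3154 0.0914] [0.44  0.328 0.1  ] -160.5 0.0568
grip 4380 [0.4324 0.3188 0.1399] [0.441 0.329 0.142] -163.4 0.0546
dark [(np.float64(-8.2), 204, np.float64(14.0)), (np.float64(50.8), 69, np.float64(21.0)), (np.float64(67.8), 6, np.float64(37.0))]
red 0.067 None
red 0.07 None
red 0.074 None
```

View pics/w2.png

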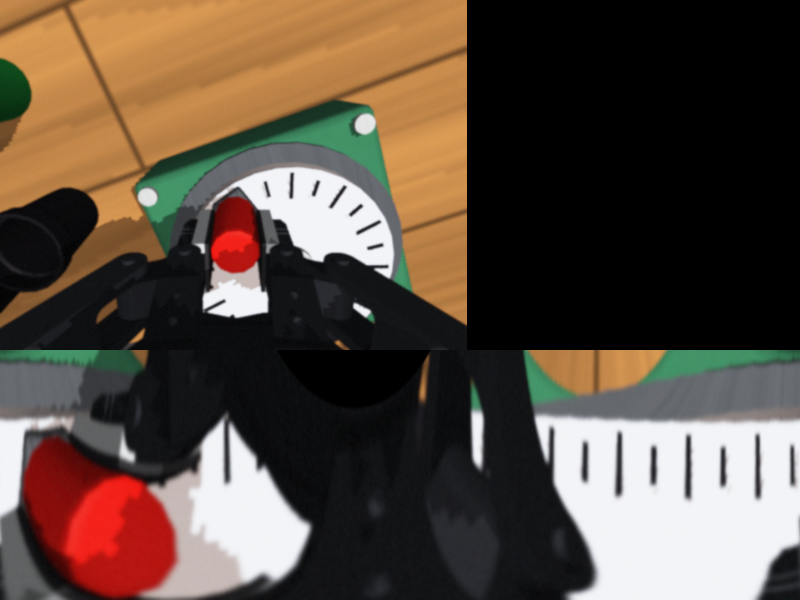

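```bash
sed -i "s/^    c,r,w=dial(f,(.483,.333));print('axis',c,r,w)/    c,r,w=dial(f,(.483,.333));print('axis',c,r,w)\n    c={'wrist':np.array([.4848,.333]),'top':np.array([.4832,.3323]),'side':np.array([.4843,.3345])}[cam]/" look.py; python3 look.py top pics/t1.png;python3 look.py side pics/s1.png
```

```text
[0.4339357  0.31654784 0.10795017]
axis [0.4904099  0.33050772] 0.058266200867842066 0.5753968253968254
mark 38 [0.5573 0.3136 0.0775] [0.565 0.322 0.086] -14.1 0.0765
dark [(np.float64(-166.0), 71, np.float64(25.0)), (np.float64(11.0), 16, np.float64(55.0)), (np.float64(139.0), 204, np.float64(16.0))]
red 0.067 None
red 0.07 [-20.4 -16.2 -12. ]
red 0.074 [-20.4 -16.  -11.6]
[0.43393718 0.31661408 0.10799099]
axis [0.48487766 0.33484775] 0.063611232246663 0.583941605839416
mark 29 [0.4962 0.3093 0.0832] [0.566 0.316 0.1  ] -64.6 0.0278
grip 11 [0.4395 0.303  0.1447] [0.44  0.303 0.145] -144.9 0.0548
dark [(np.float64(-167.2), 65, np.float64(55.0)), (np.float64(-141.0), 8, np.float64(133.0)), (np.float64(-110.0), 11, np.float64(125.0)), (np.float64(12.4), 31, np.float64(29.0)), (np.float64(164.2), 78, np.float64(52.0))]
red 0.067 [-20.4 -16.4 -12.4]
red 0.07 [-27.6 -19.6 -11.6]
red 0.074 [-30. -21. -12.]
```

View pics/t1.png

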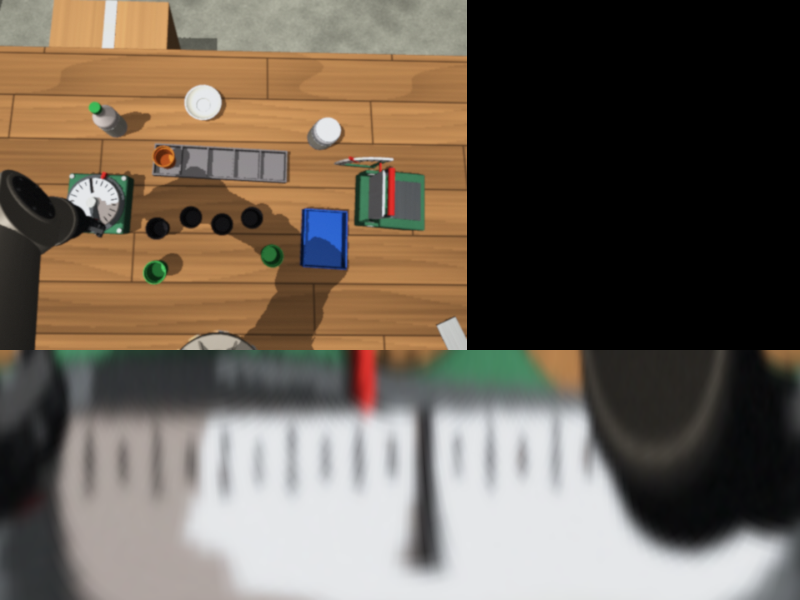

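The top view's polar strip shows the index line at ≈ +11.5° versus the marker at ≈ −16°: about 27° past it, anticlockwise. Now I'll turn it back clockwise and stop short.

Call:
step_arm --rows '[-0.14,0.55,0,0,0,0,1,-0.23,1.1,0,0,0,0,1,-0.27,1.67,0,0,0,0,1,-0.23,2.23,0,0,0,0,1,-0.14,2.79,0,0,0,0,1,0,3.33,0,0,0,0,1,0,3.33,0,0,0,0,1,0,3.33,0,0,0,0,1]'

```text
clock: 4.6
position: [0.4342, 0.3501, 0.108]
tool_rot: [0.001, 0.179, 0.984, 0.001]
ft_force: [-2.3, 1.3, 10.1]
width: 0.0205
finger_force: 39.7
```

```bash
python3 look.py top pics/t2.png;python3 look.py side pics/s2.png;python3 look.py wrist pics/w3.png; python3 - <<'E'
import cv2,numpy as np
a=[cv2.imread(f'pics/{n}.png')[350:] for n in('t2','s2')];cv2.imwrite('pics/p2.png',np.vstack(a))
E
```

```text
[0.43417492 0.35012939 0.10803285]
axis [0.48525173 0.33417154] 0.06187697987092582 0.5727848101265823
mark 39 [0.5573 0.3137 0.077 ] [0.564 0.323 0.086] -14.1 0.0764
dark [(np.float64(-10.4), 19, np.float64(57.0)), (np.float64(156.2), 96, np.float64(35.0))]
red 0.067 [-16.4 -14.4 -12.4]
red 0.07 [-20.4 -16.2 -12. ]
red 0.074 [-20.4 -16.  -11.6]
[0.43420274 0.35012332 0.10806078]
axis [0.48497605 0.33535038] 0.0631104967268365 0.5869565217391305
mark 29 [0.4961 0.3224 0.0826] [0.566 0.344 0.097] -45.8 0.0169
grip 13 [0.4428 0.3442 0.1412] [0.443 0.344 0.141] 166.8 0.0426
dark [(np.float64(-8.8), 29, np.float64(23.0)), (np.float64(151.2), 91, np.float64(49.0))]
red 0.067 [-20.4 -15.2 150. ]
red 0.07 [-27.6 -19.6 -11.6]
red 0.074 [-30.  -20.8 -11.6]
[0.434215   0.35010658 0.10804083]
axis [0.47086281 0.34364174] 0.04794436883909321 0.6513629842180775
mark 48 [0.4469 0.3486 0.0916] [0.471 0.361 0.1  ] 157.6 0.041
grip 4390 [0.433  0.3515 0.1392] [0.443 0.362 0.141] 160.4 0.055
dark []
red 0.067 None
red 0.07 None
red 0.074 None
```

View pics/p2.png

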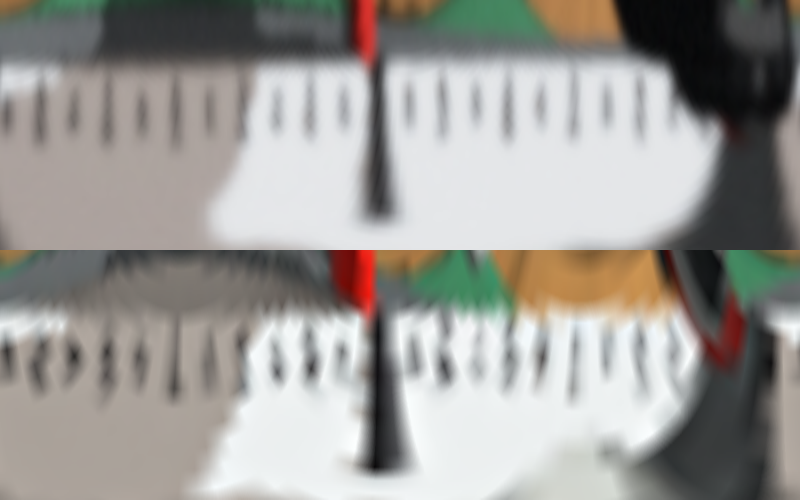

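Both strips put the index about 5° short (still anticlockwise of the marker), with the slack taken up clockwise. Turn the last 5° in small steps.

Call:
step_arm --rows '[0.05,0.14,0,0,0,0,1,0.1,0.28,0,0,0,0,1,0.16,0.42,0,0,0,0,1,0.16,0.42,0,0,0,0,1,0.16,0.42,0,0,0,0,1]'

```text
clock: 5.25
position: [0.4355, 0.3538, 0.108]
tool_rot: [0.0, 0.179, 0.984, 0.001]
ft_force: [-3.5, -1.6, 12.4]
width: 0.0208
finger_force: 39.8
```

Call:
step_arm --rows '[0,0,0,0,0,0,4,0,0,0,0,0,0,4,0,0,0,0,0,0,4,0,0,5,0,0,0,4,0,0,10,0,0,0,4,3,0,14,0,0,0,4,3,0,14,0,0,0,4,3,0,14,0,0,0,4,3,0,14,0,0,0,4]'

```text
clock: 6.15
position: [0.4643, 0.3529, 0.2453]
tool_rot: [-0.001, 0.179, 0.984, -0.001]
ft_force: [0.3, -0.0, -0.7]
width: 0.0399
finger_force: 0.0
```

```bash
python3 look.py top pics/t3.png;python3 look.py wrist pics/w4.png; python3 - <<'E'
import cv2,numpy as np
a=[cv2.imread(f'pics/{n}.png')[350:] for n in('t3','w4')];cv2.imwrite('pics/p3.png',np.vstack(a))
E
```

```text
[0.46421266 0.35289749 0.24505921]
axis [0.48329319 0.33236076] 0.06446503511525227 0.5209125475285171
mark 43 [0.502  0.348  0.0777] [0.565 0.391 0.085] 39.8 0.0245
grip 131 [0.4326 0.3519 0.1381] [0.441 0.36  0.14 ] 158.8 0.0542
dark [(np.float64(-14.2), 24, np.float64(56.0)), (np.float64(153.8), 74, np.float64(56.0))]
red 0.067 [-18.  136.2 149.2]
red 0.07 [-20.4 133.4 146. ]
red 0.074 [-20.4 -13.  140.4]
[0.46426455 0.35297895 0.24507829]
axis [0.48595248 0.33299602] 0.06557348790366753 0.7441860465116279
mark 174 [0.4985 0.3343 0.0844] [0.569 0.362 0.098] 5.4 0.0138
grip 803 [0.435  0.3542 0.1378] [0.445 0.364 0.14 ] 156.9 0.0542
dark [(np.float64(-180.0), 1, np.float64(172.0)), (np.float64(-165.0), 6, np.float64(151.0)), (np.float64(-134.2), 2, np.float64(171.0)), (np.float64(-104.0), 1, np.float64(175.0)), (np.float64(-73.0), 6, np.float64(161.0)), (np.float64(-62.0), 37, np.float64(128.0)), (np.float64(-44.4), 3, np.float64(170.0)), (np.float64(-15.2), 23, np.float64(32.0)), (np.float64(103.2), 1, np.float64(177.0)), (np.float64(133.6), 1, np.float64(174.0)), (np.float64(179.4), 2, np.float64(170.0))]
red 0.067 [-18.4 -15.2 -12. ]
red 0.07 [-19.2 -15.2 -11.2]
red 0.074 [-18. -15. -12.]
```

View pics/p3.png

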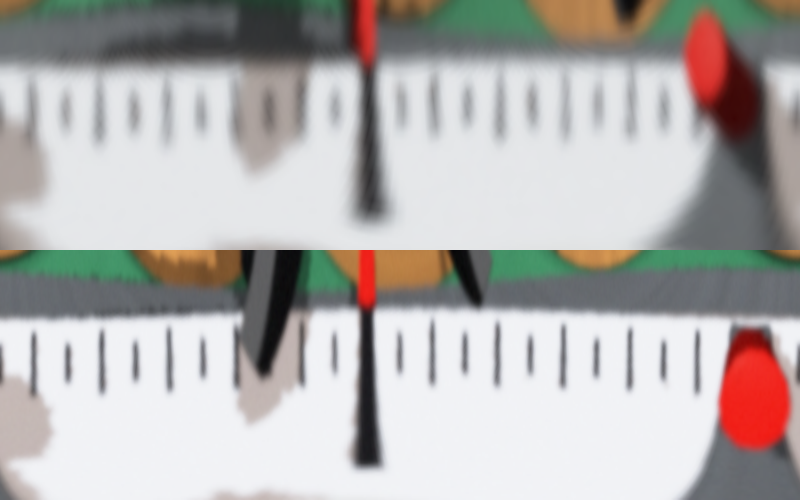

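The index line sits exactly under the marker (wrist strip, both at −15.2°), and the crank is near the clockwise end of its slack. Next I'll measure the pots, tray and bin.

```bash
cat > scene.py <<'E'
from h import *
import sys
def rims(f,zlo=.058,zhi=.082):
    C=cloud(f);hsv=cv2.cvtColor(f['frame'],cv2.COLOR_RGB2HSV).astype(int);H,S,V=hsv[...,0],hsv[...,1],hsv[...,2]
    inw=(C[...,0]>.2)&(C[...,0]<.95)&(C[...,1]<.24)&(C[...,1]>-.36)&(C[...,2]>zlo)&(C[...,2]<zhi)
    col={'black':(V<60),'orange':(H>3)&(H<16)&(S>150),'green':(H>50)&(H<80)&(S>120)}
    for k,m in col.items():
        c,l,st,ce=cv2.connectedComponentsWithStats(cv2.dilate((m&inw).astype(np.uint8),np.ones((3,3))))
        for i in range(1,c):
            P=C[(l==i)&m&inw]
            if len(P)<25: continue
            (x,y),r=cv2.minEnclosingCircle(P[:,:2].astype(np.float32));print(k,ce[i].round(),'c',round(x,4),round(y,4),'r',round(r,4),'ztop',np.percentile(P[:,2],90).round(4),len(P))
if __name__=='__main__':
  for n in sys.argv[1:] or ('top','side'):
    f=grab(n);print(n);rims(f);C=cloud(f);hsv=cv2.cvtColor(f['frame'],cv2.COLOR_RGB2HSV).astype(int)
    m=(C[...,2]>.022)&(C[...,2]<.036)&(C[...,0]>.53)&(C[...,0]<.68)&(abs(C[...,1])<.215)&(hsv[...,1]<60)
    print('tray',cv2.minAreaRect(C[m][:,:2].astype(np.float32)),np.percentile(C[m][:,2],95))
    m=(C[...,2]>.028)&(C[...,2]<.05)&(hsv[...,0]>105)&(hsv[...,0]<128)&(hsv[...,1]>150)&(C[...,1]>-.4)
    print('bin',cv2.minAreaRect(C[m][:,:2].astype(np.float32)))
E
python3 scene.py
```

```text
top
black [228. 259.] c 0.4489 0.0759 r 0.0291 ztop 0.0709 103
black [302. 261.] c 0.45 -0.0875 r 0.0291 ztop 0.0713 117
black [266. 268.] c 0.4319 -0.0081 r 0.029 ztop 0.0714 91
black [188. 274.] c 0.4182 0.1647 r 0.0297 ztop 0.0715 123
orange [196. 187.] c 0.613 0.1547 r 0.03 ztop 0.0761 226
green [326. 306.] c 0.3507 -0.1411 r 0.0288 ztop 0.0712 119
green [185. 326.] c 0.3065 0.1649 r 0.0299 ztop 0.0718 179
tray ((0.6066334843635559, 0.00017690658569335938), (0.383409708738327, 0.09285127371549606), 87.58879089355469) 0.032354732276224644
bin ((0.40442579984664917, -0.1297452598810196), (0.445351779460907, 0.15746347606182098), 87.08686828613281)
side
black [232. 174.] c 0.4197 0.1645 r 0.0318 ztop 0.0718 146
black [245. 194.] c 0.4506 0.0761 r 0.0309 ztop 0.0714 155
black [242. 216.] c 0.4327 -0.0078 r 0.0319 ztop 0.0716 175
black [253. 238.] c 0.452 -0.0882 r 0.0312 ztop 0.0725 182
orange [297. 168.] c 0.6151 0.1547 r 0.0315 ztop 0.076 169
green [194. 178.] c 0.3051 0.1654 r 0.0331 ztop 0.0716 157
green [215. 260.] c 0.3517 -0.142 r 0.0305 ztop 0.0721 203
tray ((0.6083244681358337, 0.0013693571090698242), (0.389082133769989, 0.09208118915557861), 87.57815551757812) 0.03337735362623425
bin ((0.2672176659107208, 0.30225831270217896), (0.25190508365631104, 1.3704062700271606), 15.315855979919434)
```

Call:
step_arm --rows '[15,-19.8,-4,0,0,-1.25,8.5,15,-19.8,-4,0,0,-1.25,8.5,15,-19.8,-4,0,0,-1.25,8.5,15,-19.8,-4,0,0,-1.25,8.5,15,-19.8,-4,0,0,-1.25,8.5,15,-19.8,-8,0,0,-1.25,8.5,15,-19.8,-8,0,0,-1.25,8.5,15,-19.8,-8,0,0,-1.25,8.5,15,-19.8,-8,0,0,-1.25,8.5,15,-19.8,-8,0,0,-1.25,8.5]' --force 40

```text
clock: 7.35
position: [0.6148, 0.1554, 0.1656]
tool_rot: [-0.0, 0.721, 0.693, -0.001]
ft_force: [-0.3, 0.4, 0.2]
width: 0.085
finger_force: 0.0
```

```bash
python3 scene.py wrist; python3 -c "
from h import *;s=sensors.sense();print(s['position'],s['tool_rot'],s['qpos'].round(2))"
```

```text
wrist
black [ 27. 199.] c 0.4236 0.1671 r 0.0292 ztop 0.0707 1461
black [ 62. 303.] c 0.4512 0.0787 r 0.0305 ztop 0.0705 1762
black [ 60. 417.] c 0.4191 -0.0278 r 0.0068 ztop 0.0613 45
orange [282. 210.] c 0.6158 0.1567 r 0.03 ztop 0.0752 1745
orange [ 34. 230.] c 0.4388 0.1447 r 0.0076 ztop 0.0678 35
tray ((0.6131228804588318, 0.08578924834728241), (0.21579085290431976, 0.09177529066801071), 87.52410888671875) 0.031448045459284084
bin ((0.4354441165924072, 0.13079914450645447), (0.04997312277555466, 0.11679516732692719), 18.10906219482422)
[0.61486125 0.15540246 0.16580886] [-7.18094623e-05  7.20461626e-01  6.93494649e-01 -4.59883045e-04] [-0.74  0.47  0.53  1.79 -0.28  0.96 -0.14]
```

Call:
step_arm --rows '[0,0,-5,0,0,0,8.5,0,0,-10,0,0,0,8.5,0,0,-11.7,0,0,0,8.5,0,0,-11.7,0,0,0,8.5,0,0,-11.7,0,0,0,4,0,0,-11.7,0,0,0,4,0,0,-11.7,0,0,0,4,0,0,-8,0,0,0,4,0,0,-2,0,0,0,4,0,0,0,0,0,0,4]'

```text
clock: 8.4
position: [0.6167, 0.1551, 0.1715]
tool_rot: [0.001, 0.721, 0.693, 0.002]
ft_force: [1.0, -0.6, -0.2]
width: 0.0584
finger_force: 43.5
```

Call:
step_arm --rows '[-24.5,-45.2,0,0,0,0,4,-24.5,-45.2,0,0,0,0,4,-24.5,-45.2,0,0,0,0,4,-24.5,-45.2,0,0,0,0,4,-24.5,-45.2,0,0,0,0,4,-24.5,-45.2,0,0,0,0,4,-24.5,-45.2,0,0,0,0,4,-24.5,-45.2,0,0,0,0,4,-24.5,-45.2,0,0,0,0,4,-24.5,-45.2,0,0,0,0,4]'

```text
clock: 9.4
position: [0.3763, -0.2862, 0.168]
tool_rot: [0.001, 0.721, 0.693, 0.001]
ft_force: [1.6, -0.3, -1.2]
width: 0.0584
finger_force: 43.5
```

Call:
step_arm --rows '[0,0,0,0,0,0,4,0,0,0,0,0,0,4,0,0,0,0,0,0,4]'

```text
clock: 9.7
position: [0.3777, -0.2839, 0.1671]
tool_rot: [0.0, 0.721, 0.693, 0.001]
ft_force: [-0.3, -0.0, -1.5]
width: 0.058
finger_force: 43.5
```

```bash
python3 - <<'E'
from h import *
f=grab('wrist','pics/wb.png');C=cloud(f);hsv=cv2.cvtColor(f['frame'],cv2.COLOR_RGB2HSV).astype(int)
m=(C[...,2]>.03)&(C[...,2]<.046)&(hsv[...,0]>105)&(hsv[...,0]<128)&(hsv[...,1]>150)
print(cv2.minAreaRect(C[m][:,:2].astype(np.float32)))
f=grab('side','pics/sb.png');print(sensors.sense()['position'],sensors.sense()['width'],sensors.sense()['qpos'].round(2))
E
```

```text
((0.39790210127830505, -0.2919861972332001), (0.11814658343791962, 0.15829262137413025), 86.64575958251953)
[ 0.37779067 -0.28346086  0.16669635] 0.05818482958417552 [-0.16  0.21  0.76  2.15 -0.19  0.85  0.68]
```

View pics/sb.png

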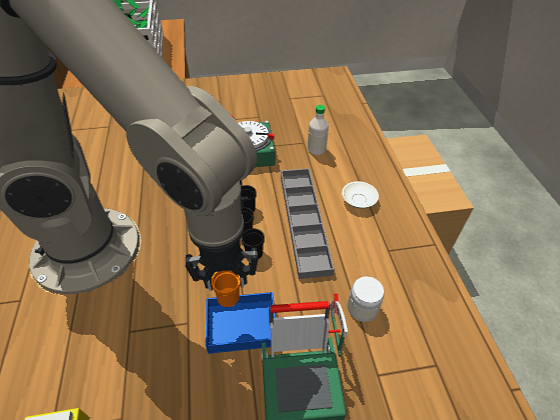

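The side view shows the orange pot held over the bin's near half (227,288). I'll lower it in and release.

Call:
step_arm --rows '[-0.6,-1.1,-3,0,0,0,4,-0.6,-1.1,-7,0,0,0,4,-0.6,-1.1,-11,0,0,0,4,-0.6,-1.1,-11.5,0,0,0,4,-0.6,-1.1,-11.5,0,0,0,4,-0.6,-1.1,-11.5,0,0,0,8.5,-0.6,-1.1,-11.5,0,0,0,8.5,-0.6,-1.1,-11.5,0,0,0,8.5,-0.6,-1.1,-6,0,0,0,8.5,-0.6,-1.1,0,0,0,0,8.5]'

```text
clock: 10.8
position: [0.3698, -0.2952, 0.1519]
tool_rot: [-0.001, 0.721, 0.693, -0.001]
ft_force: [2.0, 0.1, 0.8]
width: 0.0847
finger_force: 0.0
```

```bash
python3 scene.py top side
```

```text
top
black [227. 259.] c 0.4489 0.076 r 0.0292 ztop 0.0712 97
black [301. 260.] c 0.4504 -0.0873 r 0.0291 ztop 0.0715 92
black [266. 268.] c 0.4318 -0.0075 r 0.0286 ztop 0.0714 94
black [188. 274.] c 0.4182 0.1643 r 0.0296 ztop 0.0712 134
orange [396. 298.] c 0.3703 -0.2952 r 0.0299 ztop 0.0742 210
green [326. 307.] c 0.3508 -0.1414 r 0.0291 ztop 0.0713 142
green [185. 326.] c 0.306 0.1647 r 0.0298 ztop 0.0718 173
tray ((0.6065464615821838, 0.00036372244358062744), (0.3835447132587433, 0.09276854246854782), 87.49315643310547) 0.03231671464011808
bin ((0.3962250053882599, -0.2940543293952942), (0.12100556492805481, 0.157236248254776), 87.08769989013672)
side
black [247. 194.] c 0.4512 0.0758 r 0.0308 ztop 0.0714 109
black [247. 217.] c 0.4329 -0.0082 r 0.0311 ztop 0.0714 89
black [252. 238.] c 0.4516 -0.0882 r 0.0313 ztop 0.0716 185
orange [228. 313.] c 0.373 -0.2954 r 0.0311 ztop 0.0747 193
tray ((0.6083066463470459, 0.0015116482973098755), (0.38893836736679077, 0.09203273057937622), 87.5987777709961) 0.03335216379298882
bin ((0.3994975686073303, -0.22523164749145508), (0.25878605246543884, 0.15774114429950714), 87.31099700927734)
```

Call:
step_arm --rows '[8,20.7,-1.5,0,0,0,8.5,8,20.7,-1.5,0,0,0,8.5,8,20.7,-1.5,0,0,0,8.5,8,20.7,-1.5,0,0,0,8.5,8,20.7,-1.5,0,0,0,8.5,8,20.7,-1.5,0,0,0,8.5,8,20.7,-1.5,0,0,0,8.5,8,20.7,-1.5,0,0,0,8.5]'

```text
clock: 11.7
position: [0.4506, -0.0892, 0.1364]
tool_rot: [0.0, 0.722, 0.692, 0.0]
ft_force: [-0.4, 0.5, -0.3]
width: 0.085
finger_force: 0.0
```

```bash
python3 scene.py wrist|grep black; python3 -c "
from h import *;s=sensors.sense();print(s['position'],s['tool_rot'],s['qpos'].round(2))"
```

```text
black [241.  73.] c 0.4341 -0.0069 r 0.0291 ztop 0.071 2488
black [284. 218.] c 0.4525 -0.0864 r 0.0295 ztop 0.0709 2169
black [177. 285.] c 0.38 -0.1344 r 0.0092 ztop 0.0674 62
black [ 96. 296.] c 0.3265 -0.139 r 0.0086 ztop 0.0654 74
[ 0.45055243 -0.08936939  0.13641572] [1.30185400e-05 7.21696029e-01 6.92210108e-01 8.66081904e-05] [-0.55  0.23  0.69  2.2  -0.21  0.77  0.24]
```

Call:
step_arm --rows '[0.1,0.2,-4,0,0,0,8.5,0.1,0.2,-8,0,0,0,8.5,0.1,0.2,-9.3,0,0,0,8.5,0.1,0.2,-9.3,0,0,0,8.5,0.1,0.2,-9.3,0,0,0,4,0.1,0.2,-9.3,0,0,0,4,0.1,0.2,-9.3,0,0,0,4,0.1,0.2,-6,0,0,0,4,0.1,0.2,-1,0,0,0,4,0.1,0.2,1,0,0,0,4]'

```text
clock: 12.75
position: [0.4532, -0.0871, 0.1505]
tool_rot: [0.001, 0.722, 0.692, 0.002]
ft_force: [0.7, 0.8, -1.9]
width: 0.0581
finger_force: 43.4
```

Call:
step_arm --rows '[15,-6.4,0,0,0,0,4,15,-6.4,0,0,0,0,4,15,-6.4,0,0,0,0,4,15,-6.4,0,0,0,0,4,15,-6.4,0,0,0,0,4,15,-6.4,0,0,0,0,4]'

```text
clock: 13.35
position: [0.6015, -0.1504, 0.1471]
tool_rot: [0.0, 0.721, 0.693, 0.0]
ft_force: [-0.5, 0.5, -2.1]
width: 0.0586
finger_force: 43.5
```

Call:
step_arm --rows '[0,0,-4,0,0,0,4,0,0,-8,0,0,0,4,0,0,-9.7,0,0,0,4,0,0,-9.7,0,0,0,4,0,0,-9.7,0,0,0,8.5,0,0,-9.7,0,0,0,8.5,0,0,-9.7,0,0,0,8.5,0,0,-5,0,0,0,8.5,0,0,-1,0,0,0,8.5,0,0,0,0,0,0,8.5]'

```text
clock: 14.35
position: [0.6037, -0.1512, 0.1509]
tool_rot: [0.002, 0.721, 0.693, 0.002]
ft_force: [0.1, 0.6, -0.4]
width: 0.085
finger_force: 0.0
```

```bash
python3 scene.py |egrep 'black|orange|top|side'; python3 -c "
from h import *;s=sensors.sense();print(s['position'])"
```

```text
top
black [227. 259.] c 0.4494 0.076 r 0.0288 ztop 0.0716 87
black [188. 274.] c 0.4181 0.1645 r 0.0297 ztop 0.0711 124
orange [401. 300.] c 0.3691 -0.2958 r 0.0291 ztop 0.0737 148
green [185. 326.] c 0.3066 0.1649 r 0.03 ztop 0.0718 171
side
black [232. 174.] c 0.4216 0.1649 r 0.0314 ztop 0.0722 148
black [245. 194.] c 0.452 0.0753 r 0.0313 ztop 0.0716 152
black [243. 216.] c 0.4347 -0.0083 r 0.0319 ztop 0.072 180
black [314. 249.] c 0.5993 -0.151 r 0.0307 ztop 0.0766 241
orange [228. 313.] c 0.3721 -0.2948 r 0.0312 ztop 0.0763 279
green [194. 178.] c 0.3068 0.1653 r 0.0316 ztop 0.0715 154
green [215. 260.] c 0.3512 -0.1429 r 0.0309 ztop 0.0718 207
[ 0.6030057  -0.15036853  0.14854923]
```

Call:
step_arm --rows '[-16.8,14.2,0,0,0,0,8.5,-16.8,14.2,0,0,0,0,8.5,-16.8,14.2,0,0,0,0,8.5,-16.8,14.2,0,0,0,0,8.5,-16.8,14.2,0,0,0,0,8.5,-16.8,14.2,0,0,0,0,8.5,-16.8,14.2,0,0,0,0,8.5,-16.8,14.2,0,0,0,0,8.5]'

```text
clock: 15.25
position: [0.4344, -0.0088, 0.1461]
tool_rot: [0.0, 0.721, 0.693, -0.0]
ft_force: [1.1, -0.9, 0.9]
width: 0.0852
finger_force: 0.0
```

```bash
python3 scene.py wrist|grep black; python3 -c "
from h import *;s=sensors.sense();print(s['position'],s['tool_rot'],s['qpos'].round(2))"
```

```text
black [307.  64.] c 0.4521 0.0771 r 0.0292 ztop 0.071 2336
black [280. 213.] c 0.4339 -0.0065 r 0.0296 ztop 0.0709 1980
black [214. 370.] c 0.38 -0.1318 r 0.0047 ztop 0.0646 32
black [495. 414.] c 0.5884 -0.1682 r 0.0181 ztop 0.0754 237
[ 0.43443439 -0.00903669  0.1461239 ] [ 2.49988071e-04  7.21474380e-01  6.92441027e-01 -2.84159517e-04] [-0.81  0.17  0.76  2.24 -0.16  0.78  0.02]
```

Position is good; grasp (small y shift), lift, and go over pocket −1.

Call:
step_arm --rows '[-0.1,0.1,-4,0,0,0,8.5,-0.1,0.1,-8,0,0,0,8.5,-0.1,0.1,-10.3,0,0,0,8.5,-0.1,0.1,-10.3,0,0,0,8.5,-0.1,0.1,-10.3,0,0,0,4,-0.1,0.1,-10.3,0,0,0,4,-0.1,0.1,-10.3,0,0,0,4,-0.1,0.1,-6,0,0,0,4,-0.1,0.1,-1,0,0,0,4,-0.1,0.1,0,0,0,0,4]'

```text
clock: 16.3
position: [0.4351, -0.0075, 0.151]
tool_rot: [0.001, 0.721, 0.692, 0.003]
ft_force: [-0.4, -0.0, -2.0]
width: 0.0576
finger_force: 43.5
```

Call:
step_arm --rows '[17.1,-6.7,0,0,0,0,4,17.1,-6.7,0,0,0,0,4,17.1,-6.7,0,0,0,0,4,17.1,-6.7,0,0,0,0,4,17.1,-6.7,0,0,0,0,4,17.1,-6.7,0,0,0,0,4,17.1,-6.7,0,0,0,0,4]'

```text
clock: 17.0
position: [0.6033, -0.074, 0.1467]
tool_rot: [-0.0, 0.721, 0.693, 0.0]
ft_force: [0.4, 0.1, -0.9]
width: 0.0575
finger_force: 43.6
```

Call:
step_arm --rows '[0.1,-0.1,-4,0,0,0,4,0.1,-0.1,-8,0,0,0,4,0.1,-0.1,-9.7,0,0,0,4,0.1,-0.1,-9.7,0,0,0,4,0.1,-0.1,-9.7,0,0,0,8.5,0.1,-0.1,-9.7,0,0,0,8.5,0.1,-0.1,-9.7,0,0,0,8.5,0.1,-0.1,-5,0,0,0,8.5,0.1,-0.1,-1,0,0,0,8.5,0.1,-0.1,0,0,0,0,8.5]'

```text
clock: 18.0
position: [0.6068, -0.0759, 0.1508]
tool_rot: [0.002, 0.721, 0.693, 0.002]
ft_force: [0.6, 0.3, 0.1]
width: 0.0853
finger_force: 0.0
```

Call:
step_arm --rows '[-15.4,15.1,0,0,0,0,8.5,-15.4,15.1,0,0,0,0,8.5,-15.4,15.1,0,0,0,0,8.5,-15.4,15.1,0,0,0,0,8.5,-15.4,15.1,0,0,0,0,8.5,-15.4,15.1,0,0,0,0,8.5,-15.4,15.1,0,0,0,0,8.5]'

```text
clock: 18.7
position: [0.4512, 0.0761, 0.1467]
tool_rot: [-0.0, 0.721, 0.693, 0.001]
ft_force: [-0.3, 0.2, -0.4]
width: 0.0852
finger_force: 0.0
```

```bash
python3 scene.py wrist side|grep black; python3 -c "
from h import *;s=sensors.sense();print(s['position'],s['tool_rot'],s['qpos'].round(2))"
```

```text
black [217.  60.] c 0.4217 0.1666 r 0.0293 ztop 0.071 2406
black [ 7. 26.] c 0.3016 0.1915 r 0.0073 ztop 0.0668 86
black [76. 84.] c 0.3286 0.1604 r 0.0208 ztop 0.0666 542
black [282. 215.] c 0.4519 0.0778 r 0.0297 ztop 0.0709 1973
black [495. 415.] c 0.6105 -0.0963 r 0.0116 ztop 0.0635 220
black [233. 174.] c 0.4211 0.1659 r 0.0321 ztop 0.072 137
black [245. 194.] c 0.4493 0.076 r 0.032 ztop 0.0717 154
black [312. 238.] c 0.5998 -0.1131 r 0.068 ztop 0.0768 461
[0.45157505 0.07507678 0.1464932 ] [2.02338350e-04 7.21437307e-01 6.92479692e-01 2.17891721e-04] [-1.02  0.23  0.82  2.2  -0.24  0.8  -0.09]
```

Centred on pot B; grasp and take to pocket 0.

Call:
step_arm --rows '[-0.1,0.1,-4,0,0,0,8.5,-0.1,0.1,-8,0,0,0,8.5,-0.1,0.1,-10.3,0,0,0,8.5,-0.1,0.1,-10.3,0,0,0,8.5,-0.1,0.1,-10.3,0,0,0,4,-0.1,0.1,-10.3,0,0,0,4,-0.1,0.1,-10.3,0,0,0,4,-0.1,0.1,-6,0,0,0,4,-0.1,0.1,-1,0,0,0,4,-0.1,0.1,0,0,0,0,4]'

```text
clock: 19.8
position: [0.4521, 0.0768, 0.151]
tool_rot: [0.0, 0.721, 0.692, 0.003]
ft_force: [0.1, 0.4, -1.1]
width: 0.057
finger_force: 43.7
```

Call:
step_arm --rows '[15.7,-7.5,0,0,0,0,4,15.7,-7.5,0,0,0,0,4,15.7,-7.5,0,0,0,0,4,15.7,-7.5,0,0,0,0,4,15.7,-7.5,0,0,0,0,4,15.7,-7.5,0,0,0,0,4,15.7,-7.5,0,0,0,0,4]'

```text
clock: 20.5
position: [0.6062, 0.0022, 0.1467]
tool_rot: [-0.0, 0.721, 0.693, 0.0]
ft_force: [0.7, -0.6, -0.6]
width: 0.057
finger_force: 43.7
```

Call:
step_arm --rows '[0.1,-0.1,-4,0,0,0,4,0.1,-0.1,-8,0,0,0,4,0.1,-0.1,-9.7,0,0,0,4,0.1,-0.1,-9.7,0,0,0,4,0.1,-0.1,-9.7,0,0,0,8.5,0.1,-0.1,-9.7,0,0,0,8.5,0.1,-0.1,-9.7,0,0,0,8.5,0.1,-0.1,-5,0,0,0,8.5,0.1,-0.1,-1,0,0,0,8.5,0.1,-0.1,0,0,0,0,8.5]'

```text
clock: 21.5
position: [0.6097, 0.0003, 0.1507]
tool_rot: [0.001, 0.721, 0.693, 0.002]
ft_force: [-0.2, 0.4, -0.0]
width: 0.085
finger_force: 0.0
```

Call:
step_arm --rows '[-18.7,16.4,0,0,0,0,8.5,-18.7,16.4,0,0,0,0,8.5,-18.7,16.4,0,0,0,0,8.5,-18.7,16.4,0,0,0,0,8.5,-18.7,16.4,0,0,0,0,8.5,-18.7,16.4,0,0,0,0,8.5,-18.7,16.4,0,0,0,0,8.5,-18.7,16.4,0,0,0,0,8.5]'

```text
clock: 22.3
position: [0.4216, 0.1642, 0.1466]
tool_rot: [0.0, 0.721, 0.693, 0.0]
ft_force: [1.0, 0.3, 0.0]
width: 0.0853
finger_force: 0.0
```

```bash
python3 scene.py wrist side|grep black; python3 -c "
from h import *;s=sensors.sense();print(s['position'],s['tool_rot'],s['qpos'].round(2))"
```

```text
black [280. 212.] c 0.4211 0.1674 r 0.0295 ztop 0.071 1996
black [ 66. 214.] c 0.2877 0.1702 r 0.0176 ztop 0.0667 341
black [148. 209.] c 0.3339 0.1686 r 0.0143 ztop 0.0653 186
black [499. 415.] c 0.5857 -0.0041 r 0.0142 ztop 0.0754 109
black [232. 174.] c 0.421 0.1649 r 0.0319 ztop 0.0715 155
black [310. 228.] c 0.6048 -0.0753 r 0.1062 ztop 0.0768 683
[0.42183007 0.16345086 0.14639545] [2.34149877e-04 7.22020658e-01 6.91871454e-01 7.98849642e-05] [-1.28  0.23  0.88  2.21 -0.25  0.8  -0.28]
```

Call:
step_arm --rows '[-0.1,0.2,-4,0,0,0,8.5,-0.1,0.2,-8,0,0,0,8.5,-0.1,0.2,-10.3,0,0,0,8.5,-0.1,0.2,-10.3,0,0,0,8.5,-0.1,0.2,-10.3,0,0,0,4,-0.1,0.2,-10.3,0,0,0,4,-0.1,0.2,-10.3,0,0,0,4,-0.1,0.2,-6,0,0,0,4,-0.1,0.2,-1,0,0,0,4,-0.1,0.2,0,0,0,0,4]'

```text
clock: 23.4
position: [0.422, 0.1672, 0.1509]
tool_rot: [-0.0, 0.721, 0.692, 0.003]
ft_force: [-0.1, -0.2, -2.0]
width: 0.0582
finger_force: 43.6
```

Call:
step_arm --rows '[19,-8.9,0,0,0,0,4,19,-8.9,0,0,0,0,4,19,-8.9,0,0,0,0,4,19,-8.9,0,0,0,0,4,19,-8.9,0,0,0,0,4,19,-8.9,0,0,0,0,4,19,-8.9,0,0,0,0,4,19,-8.9,0,0,0,0,4]'

```text
clock: 24.2
position: [0.6089, 0.0788, 0.1466]
tool_rot: [-0.0, 0.721, 0.693, 0.0]
ft_force: [0.2, -0.3, -1.3]
width: 0.0581
finger_force: 43.8
```

Call:
step_arm --rows '[0.1,-0.2,-4,0,0,0,4,0.1,-0.2,-8,0,0,0,4,0.1,-0.2,-9.7,0,0,0,4,0.1,-0.2,-9.7,0,0,0,4,0.1,-0.2,-9.7,0,0,0,8.5,0.1,-0.2,-9.7,0,0,0,8.5,0.1,-0.2,-9.7,0,0,0,8.5,0.1,-0.2,-5,0,0,0,8.5,0.1,-0.2,0,0,0,0,8.5,0.1,-0.2,5,0,0,0,8.5]'

```text
clock: 25.2
position: [0.6106, 0.0754, 0.1984]
tool_rot: [0.0, 0.721, 0.693, -0.0]
ft_force: [2.1, 1.3, -0.5]
width: 0.0849
finger_force: 0.0
```

Call:
step_arm --rows '[-15,9.5,12,0,0,0,8.5,-15,9.5,12,0,0,0,8.5,-15,9.5,12,0,0,0,8.5,-15,9.5,12,0,0,0,8.5,-15,9.5,12,0,0,0,8.5,-15,9.5,12,0,0,0,8.5]'

```text
clock: 25.8
position: [0.4597, 0.1727, 0.3181]
tool_rot: [-0.002, 0.72, 0.694, 0.002]
ft_force: [0.6, -1.4, -0.9]
width: 0.0848
finger_force: 0.0
```

```bash
python3 - <<'E'
from h import *
from scene import rims
for n in('side','top'):
    f=grab(n,f'pics/{n}c.png');pickle.dump(f,open(n+'c.pkl','wb'));rims(f)
    C=cloud(f);hsv=cv2.cvtColor(f['frame'],cv2.COLOR_RGB2HSV).astype(int)
    m=((hsv[...,0]<5)|(hsv[...,0]>174))&(hsv[...,1]>150)&(C[...,1]<-.3)&(C[...,1]>-.5)&(C[...,2]>.03)
    c,l,st,ce=cv2.connectedComponentsWithStats(m.astype(np.uint8))
    for i in range(1,c):
        if st[i,4]>8:
            P=C[l==i];print(n,ce[i].round(),st[i,4],P.min(0).round(3),P.max(0).round(3),P.mean(0).round(3))
s=sensors.sense();print(s['position'])
E
python3 - <<'E'
import cv2,numpy as np
a=cv2.imread('pics/sidec.png');b=cv2.resize(a[270:420,200:380],None,fx=2.2,fy=2.2,interpolation=2)
c=cv2.imread('pics/topc.png');d=cv2.resize(c[160:310,340:520],None,fx=2.2,fy=2.2,interpolation=2)
cv2.imwrite('pics/ch.png',np.vstack([np.hstack([b,d]),cv2.resize(a[130:290,180:400],(792,266))])[:600])
E
```

```text
black [308. 219.] c 0.6047 -0.0375 r 0.1445 ztop 0.0768 890
orange [228. 313.] c 0.3717 -0.2953 r 0.0304 ztop 0.0762 282
green [194. 178.] c 0.308 0.1642 r 0.0318 ztop 0.0719 154
green [215. 260.] c 0.352 -0.1418 r 0.0308 ztop 0.0721 215
side [335. 301.] 39 [ 0.595 -0.356  0.122] [ 0.604 -0.328  0.152] [ 0.599 -0.338  0.141]
side [299. 306.] 429 [ 0.456 -0.398  0.228] [ 0.561 -0.379  0.239] [ 0.508 -0.389  0.235]
side [333. 331.] 27 [ 0.568 -0.41   0.144] [ 0.588 -0.404  0.151] [ 0.577 -0.407  0.148]
black [230. 190.] c 0.6069 0.0758 r 0.0299 ztop 0.0761 210
black [263. 192.] c 0.6044 0.0012 r 0.0299 ztop 0.0762 206
black [296. 194.] c 0.6021 -0.075 r 0.0302 ztop 0.076 225
black [330. 196.] c 0.5978 -0.1513 r 0.03 ztop 0.0762 228
orange [396. 298.] c 0.3696 -0.2948 r 0.0295 ztop 0.0745 218
green [326. 307.] c 0.3509 -0.1415 r 0.0293 ztop 0.0711 142
green [185. 326.] c 0.3056 0.1645 r 0.0298 ztop 0.0716 175
top [421. 190.] 16 [ 0.596 -0.338  0.144] [ 0.604 -0.328  0.152] [ 0.599 -0.332  0.148]
top [456. 200.] 24 [ 0.568 -0.412  0.132] [ 0.593 -0.404  0.148] [ 0.58  -0.407  0.144]
top [469. 230.] 439 [ 0.455 -0.447  0.098] [ 0.563 -0.376  0.239] [ 0.507 -0.386  0.231]
[0.46085823 0.17103423 0.31666918]
```

View pics/ch.png

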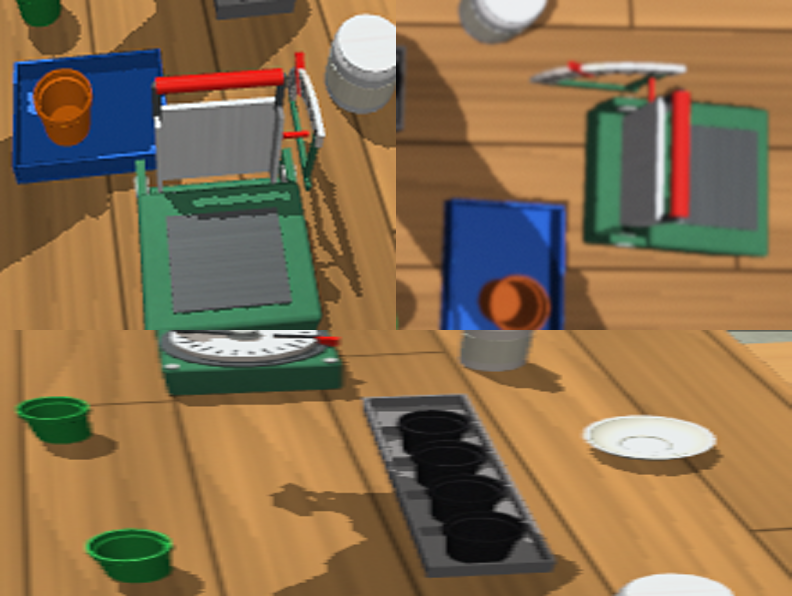

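All four black pots stand in the tray's pockets, and the orange pot is in the bin. The chute's red bar spans (155–285, 85) in the first crop, with the quadrant beside it. I'll measure the chute's geometry.

```bash
cat > chute.py <<'E'
from h import *
def meas(f):
    C=cloud(f);hsv=cv2.cvtColor(f['frame'],cv2.COLOR_RGB2HSV).astype(int)
    red=((hsv[...,0]<5)|(hsv[...,0]>174))&(hsv[...,1]>150)
    b=red&(C[...,0]>.46)&(C[...,0]<.555)&(C[...,1]<-.2)&(C[...,1]>-.5)&(C[...,2]>.1)
    P=C[b]
    if len(P)<30:print('bar?',len(P));return
    k=np.polyfit(P[:,0],P[:,1],1);print('bar yaw',np.degrees(np.arctan(k[0])).round(1),P.min(0).round(4),P.max(0).round(4),P.mean(0).round(4),len(P))
    pl=(hsv[...,1]<50)&(C[...,0]>.465)&(C[...,0]<.55)&(C[...,1]<-.24)&(C[...,1]>-.445)&(C[...,2]>.115)&(C[...,2]<.24)
    Q=C[pl]
    if len(Q)>40:
        for _ in range(4):
            c=Q.mean(0);n=np.linalg.svd(Q-c,full_matrices=False)[2][2];e=abs((Q-c)@n);Q=Q[e<max(.002,2*np.median(e))]
        print('plate elev',np.degrees(np.arctan2(np.hypot(n[0],n[1]),abs(n[2]))).round(2),'az',np.degrees(np.arctan2(n[1],n[0])).round(1),c.round(4),len(Q),e.mean().round(4))
    h=(hsv[...,0]>50)&(hsv[...,0]<85)&(hsv[...,1]>90)&(abs(C[...,2]-.1)<.008)&(C[...,1]<-.38)
    if h.sum()>100: print('housing',cv2.minAreaRect(C[h][:,:2].astype(np.float32)))
    p=red&(C[...,0]>.564)&(C[...,0]<.63)&(C[...,1]<-.25)&(C[...,1]>-.5)&(C[...,2]>.06)
    c,l,st,ce=cv2.connectedComponentsWithStats(p.astype(np.uint8))
    for i in range(1,c):
        if st[i,4]>6:
            P=C[l==i];print(' red',ce[i].round(),st[i,4],P.min(0).round(4),P.max(0).round(4),np.median(P,0).round(4))
if __name__=='__main__':
    import sys
    for n in sys.argv[1:]: print(n);meas(grab(n,f'pics/{n}_ch.png'))
E
python3 - <<'E'
from chute import *
for n in('top','side'):print(n);meas(pickle.load(open(n+'c.pkl','rb')))
E
```

```text
top
bar yaw -4.9 [ 0.4601 -0.445   0.101 ] [ 0.5547 -0.3771  0.239 ] [ 0.5056 -0.3851  0.2331] 382
plate elev 82.39 az 85.5 [ 0.5069 -0.3915  0.1592] 541 0.0005
housing ((0.5034839510917664, -0.4720984399318695), (0.1446821540594101, 0.1599660962820053), 81.25171661376953)
 red [421. 190.] 16 [ 0.5956 -0.3381  0.1444] [ 0.6035 -0.3277  0.1516] [ 0.5993 -0.3325  0.1481]
 red [456. 200.] 24 [ 0.5684 -0.4122  0.1318] [ 0.5929 -0.4044  0.1484] [ 0.5793 -0.4062  0.1445]
side
bar yaw -4.5 [ 0.4601 -0.3975  0.2283] [ 0.555  -0.3788  0.2392] [ 0.5073 -0.3894  0.2349] 381
plate elev 81.96 az -94.5 [ 0.5073 -0.3954  0.1567] 1009 0.0006
housing ((0.5096567869186401, -0.46760988235473633), (0.15339040756225586, 0.1623692363500595), 84.94998931884766)
 red [335. 301.] 39 [ 0.5954 -0.3561  0.1219] [ 0.6041 -0.3282  0.1519] [ 0.5992 -0.3355  0.1453]
 red [333. 331.] 27 [ 0.5681 -0.4099  0.1439] [ 0.5882 -0.4037  0.1514] [ 0.5768 -0.4068  0.1472]
```

Call:
step_arm --rows '[4.8,-55.8,-2,0,0,1.527,5,4.8,-55.8,-2,0,0,1.527,5,4.8,-55.8,-2,0,0,1.527,5,4.8,-55.8,-2,0,0,1.527,5,4.8,-55.8,-2,0,0,1.527,5,4.8,-55.8,-2,0,0,1.527,5,4.8,-55.8,-2,0,0,1.527,5,4.8,-55.8,-2,0,0,1.527,5,4.8,-55.8,-2,0,0,1.527,5,4.8,-55.8,-2,0,0,1.527,5]' --force 25

```text
clock: 26.9
position: [0.4948, -0.2015, 0.3034]
tool_rot: [-0.001, 0.242, 0.97, -0.002]
ft_force: [-0.6, -0.4, 0.9]
width: 0.05
finger_force: 0.0
```

Call:
step_arm --rows '[1.4,-18.3,0,0,0,0.4,5,1.4,-18.3,0,0,0,0.4,5,1.4,-18.3,0,0,0,0.4,5,1.4,-18.3,0,0,0,0.4,5,1.4,-18.3,0,0,0,0.4,5,1.4,-18.3,0,0,0,0.4,5,1.4,-18.3,0,0,0,0.4,5]'

```text
clock: 27.6
position: [0.508, -0.3834, 0.3032]
tool_rot: [-0.001, 0.047, 0.999, -0.001]
ft_force: [0.8, 0.3, -1.7]
width: 0.0499
finger_force: 0.0
```

```bash
python3 chute.py wrist; python3 -c "
from h import *;s=sensors.sense();print(s['position'],s['tool_rot'],s['qpos'].round(2))"
```

```text
wrist
bar yaw -4.3 [ 0.46   -0.3963  0.2282] [ 0.555  -0.3586  0.3129] [ 0.505  -0.386   0.2353] 3193
plate elev 86.15 az 85.4 [ 0.5076 -0.4004  0.1228] 115 0.0003
housing ((0.5026211142539978, -0.4689074754714966), (0.14249953627586365, 0.1457698941230774), 85.1186294555664)
 red [331. 273.] 79 [ 0.5966 -0.3577  0.126 ] [ 0.6061 -0.3383  0.1447] [ 0.5981 -0.3462  0.1342]
 red [265. 276.] 11 [ 0.5876 -0.4085  0.1461] [ 0.5911 -0.4057  0.1476] [ 0.5892 -0.4068  0.1468]
 red [289. 288.] 10 [ 0.595  -0.386   0.1551] [ 0.5965 -0.3849  0.1673] [ 0.5958 -0.3858  0.1602]
[ 0.5085947  -0.38229768  0.30349252] [-7.35959437e-04  4.65956752e-02  9.98913337e-01 -6.67653928e-04] [-0.14  0.44  0.95  1.65 -0.37  1.25  2.36]
```

Call:
step_arm --rows '[0,-0.4,-4,0,0,0,5,0,-0.4,-8,0,0,0,5,0,-0.4,-8.9,0,0,0,5,0,-0.4,-8.9,0,0,0,5,0,-0.4,-8.9,0,0,0,0.5,0,-0.4,-8.9,0,0,0,0.5,0,-0.4,-8.9,0,0,0,0.5,0,-0.4,-8.9,0,0,0,0.5,0,-0.4,-8.9,0,0,0,0.5]'

```text
clock: 28.55
position: [0.5097, -0.3864, 0.2171]
tool_rot: [0.001, 0.046, 0.999, -0.001]
ft_force: [-1.0, 1.9, 8.9]
width: 0.013
finger_force: 24.3
```

```bash
python3 - <<'E'
import numpy as np
d=np.array([.082,.997]);L=15.5
f=lambda a:np.r_[L*np.cos(np.radians(a))*d,L*np.sin(np.radians(a))]
for a in range(82,37,-4):print(a,(f(a)-f(82)).round(2))
E
```

```text
82 [0. 0. 0.]
78 [ 0.09  1.06 -0.19]
74 [ 0.17  2.11 -0.45]
70 [ 0.26  3.13 -0.78]
66 [ 0.34  4.13 -1.19]
62 [ 0.42  5.1  -1.66]
58 [ 0.5   6.04 -2.2 ]
54 [ 0.57  6.93 -2.81]
50 [ 0.64  7.78 -3.48]
46 [ 0.71  8.58 -4.2 ]
42 [ 0.77  9.33 -4.98]
38 [ 0.82 10.03 -5.81]
```

Call:
step_arm --rows '[0.09,1.06,-0.19,0,0,0,0.5,0.17,2.11,-0.45,0,0,0,0.5,0.26,3.13,-0.78,0,0,0,0.5,0.34,4.13,-1.19,0,0,0,0.5,0.42,5.1,-1.66,0,0,0,0.5,0.5,6.04,-2.2,0,0,0,0.5,0.57,6.93,-2.81,0,0,0,0.5,0.64,7.78,-3.48,0,0,0,0.5,0.64,7.78,-3.48,0,0,0,0.5,0.64,7.78,-3.48,0,0,0,0.5]'

```text
clock: 29.55
position: [0.5155, -0.3073, 0.1801]
tool_rot: [-0.0, 0.046, 0.999, -0.0]
ft_force: [3.3, 2.0, -2.5]
width: 0.0128
finger_force: 25.0
```

```bash
python3 chute.py side wrist top
```

```text
side
bar yaw -5.3 [ 0.4621 -0.3639  0.1929] [ 0.555  -0.2997  0.2776] [ 0.5038 -0.3101  0.2001] 201
plate elev 50.25 az -94.5 [ 0.5074 -0.352   0.1393] 968 0.0008
housing ((0.5099082589149475, -0.4677189290523529), (0.15320013463497162, 0.16303645074367523), 84.98385620117188)
 red [319. 278.] 14 [ 0.5644 -0.3193  0.1945] [ 0.5676 -0.3067  0.2015] [ 0.5661 -0.3141  0.1985]
 red [336. 297.] 23 [ 0.598  -0.3408  0.1292] [ 0.6045 -0.3283  0.1543] [ 0.6012 -0.3332  0.1472]
 red [335. 307.] 14 [ 0.5959 -0.356   0.124 ] [ 0.5988 -0.3348  0.1401] [ 0.5968 -0.3486  0.1308]
 red [329. 318.] 24 [ 0.5679 -0.3722  0.1286] [ 0.5912 -0.367   0.1351] [ 0.5799 -0.3706  0.1315]
wrist
bar yaw -4.5 [ 0.463  -0.3176  0.1848] [ 0.555  -0.2972  0.2566] [ 0.5053 -0.3068  0.1993] 7897
plate elev 87.31 az -4.7 [ 0.5063 -0.3143  0.2125] 10837 0.0035
housing ((0.5043758153915405, -0.4514176845550537), (0.09720710664987564, 0.1513686180114746), 81.45799255371094)
top
bar yaw -1.6 [ 0.4606 -0.3178  0.1911] [ 0.5543 -0.2668  0.3715] [ 0.4991 -0.3034  0.2043] 216
plate elev 53.32 az -100.3 [ 0.4938 -0.3319  0.1643] 130 0.0008
 red [421. 190.] 16 [ 0.5957 -0.339   0.1423] [ 0.6037 -0.3288  0.1508] [ 0.5994 -0.3321  0.1476]
 red [436. 198.] 9 [ 0.5818 -0.3727  0.1284] [ 0.5902 -0.3695  0.1333] [ 0.5863 -0.37    0.1308]
 red [421. 201.] 15 [ 0.5641 -0.318   0.1937] [ 0.5691 -0.3062  0.2012] [ 0.5658 -0.3117  0.1975]
```

View pics/side_ch.png

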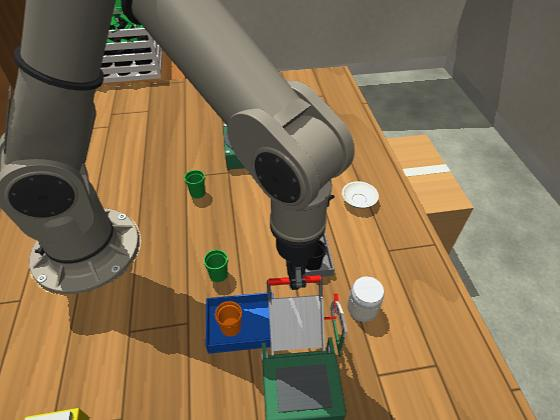

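The side view shows the gripper holding the bar at (295,282), with the plate at about 50° (plane fit 50.25°). Continue to 40°.

Call:
step_arm --rows '[0.07,0.8,-0.72,0,0,0,0.5,0.13,1.55,-1.5,0,0,0,0.5,0.16,1.91,-1.92,0,0,0,0.5,0.16,1.91,-1.92,0,0,0,0.5,0.16,1.91,-1.92,0,0,0,0.5]'

```text
clock: 30.2
position: [0.5169, -0.2891, 0.1612]
tool_rot: [-0.0, 0.046, 0.999, -0.001]
ft_force: [2.3, -0.6, -4.6]
width: 0.0129
finger_force: 24.9
```

```bash
python3 chute.py side
```

```text
side
bar yaw -5.3 [ 0.4637 -0.3468  0.1725] [ 0.5545 -0.2816  0.2606] [ 0.5036 -0.2919  0.1814] 190
plate elev 40.67 az -94.8 [ 0.5064 -0.3381  0.1322] 783 0.0008
housing ((0.5091612935066223, -0.4668946862220764), (0.15386365354061127, 0.16229847073554993), 84.29279327392578)
 red [317. 275.] 16 [ 0.564  -0.3002  0.1751] [ 0.5697 -0.29    0.184 ] [ 0.5666 -0.2966  0.1804]
 red [335. 300.] 37 [ 0.5955 -0.3563  0.1225] [ 0.6039 -0.3274  0.1536] [ 0.5995 -0.3343  0.1442]
 red [328. 316.] 24 [ 0.5682 -0.3649  0.1214] [ 0.5922 -0.3587  0.127 ] [ 0.5801 -0.3621  0.1243]
```

Call:
step_arm --rows '[0,0.07,-0.09,0,0,0,0.5,0,0.07,-0.09,0,0,0,0.5,0,0.07,-0.09,0,0,0,0.5,0,0.07,-0.09,0,0,0,2.5,0,0.07,-0.09,0,0,0,2.5,0,0.07,-0.09,0,0,0,2.5,0,0.07,4,0,0,0,2.5,0,0.07,8,0,0,0,2.5,0,0.07,10,0,0,0,2.5]'

```text
clock: 31.15
position: [0.5174, -0.2892, 0.2643]
tool_rot: [0.001, 0.046, 0.999, -0.001]
ft_force: [0.4, 0.3, -0.2]
width: 0.0251
finger_force: 0.0
```

```bash
python3 chute.py side top
```

```text
side
bar yaw -4.2 [ 0.4637 -0.2996  0.1716] [ 0.5548 -0.2814  0.1842] [ 0.5095 -0.2912  0.1796] 277
plate elev 39.25 az -94.2 [ 0.5075 -0.337   0.1327] 891 0.0009
housing ((0.5094466209411621, -0.4673970341682434), (0.15339094400405884, 0.16276833415031433), 84.64797973632812)
 red [317. 275.] 16 [ 0.564  -0.3011  0.1756] [ 0.57   -0.2901  0.1835] [ 0.567  -0.2957  0.1798]
 red [336. 297.] 24 [ 0.5973 -0.3401  0.1313] [ 0.6044 -0.3289  0.155 ] [ 0.6005 -0.3336  0.1475]
 red [335. 307.] 12 [ 0.5955 -0.3569  0.1229] [ 0.5996 -0.3331  0.138 ] [ 0.5965 -0.3491  0.131 ]
 red [328. 316.] 26 [ 0.5687 -0.3641  0.0816] [ 0.6004 -0.339   0.1268] [ 0.5805 -0.3617  0.124 ]
top
bar yaw 1.4 [ 0.463  -0.2937  0.1711] [ 0.5538 -0.2246  0.381 ] [ 0.5034 -0.2834  0.1877] 267
plate elev 38.62 az 85.2 [ 0.4942 -0.3355  0.1329] 403 0.0006
 red [421. 190.] 16 [ 0.5957 -0.3388  0.143 ] [ 0.6034 -0.3285  0.1524] [ 0.6001 -0.3313  0.148 ]
 red [430. 200.] 17 [ 0.5766 -0.3817  0.0681] [ 0.5968 -0.3595  0.1236] [ 0.5851 -0.3622  0.1213]
 red [406. 203.] 7 [ 0.5643 -0.2904  0.1732] [ 0.5679 -0.2877  0.1809] [ 0.5658 -0.2887  0.1787]
```

Call:
step_arm --rows '[-2,6,5,0,0,-0.3,2.5,-4,10,8,0,0,-0.6,2.5,-4,12,8,0,0,-0.6,2.5,-4,12,8,0,0,-0.6,2.5,-4,12,8,0,0,-0.6,2.5,-4,12,8,0,0,-0.6,2.5,-4,12,8,0,0,-0.6,2.5,-4,12,8,0,0,-0.6,2.5,-4,12,8,0,0,-0.6,2.5,-4,12,8,0,0,-0.6,2.5]'

```text
clock: 32.25
position: [0.4768, -0.1689, 0.3412]
tool_rot: [-0.0, 0.339, 0.941, -0.001]
ft_force: [0.3, 0.0, 0.7]
width: 0.025
finger_force: 0.0
```

```bash
python3 chute.py side wrist side top; python3 - <<'E'
import cv2,numpy as np
a=cv2.imread('pics/side_ch.png')[250:400,230:390];b=cv2.imread('pics/wrist_ch.png')
cv2.imwrite('pics/ch2.png',np.hstack([cv2.resize(a,(400,375),interpolation=2),cv2.resize(b,(400,375))]))
E
```

```text
side
bar yaw -4.3 [ 0.4635 -0.2993  0.1723] [ 0.5545 -0.2806  0.185 ] [ 0.5088 -0.2911  0.1795] 275
plate elev 38.66 az 85.2 [ 0.5075 -0.3371  0.1327] 879 0.0008
housing ((0.5096022486686707, -0.46780675649642944), (0.1529422551393509, 0.16286280751228333), 85.46623229980469)
 red [317. 275.] 17 [ 0.5643 -0.3008  0.1756] [ 0.5701 -0.29    0.1821] [ 0.5668 -0.2954  0.1797]
 red [336. 297.] 23 [ 0.5982 -0.3401  0.1325] [ 0.6041 -0.3277  0.1516] [ 0.6004 -0.3338  0.1475]
 red [335. 307.] 14 [ 0.5957 -0.3565  0.1237] [ 0.5992 -0.3337  0.1429] [ 0.5967 -0.3493  0.131 ]
 red [328. 316.] 25 [ 0.5685 -0.365   0.1212] [ 0.5923 -0.3572  0.1281] [ 0.5797 -0.3616  0.1243]
wrist
bar yaw -5.2 [ 0.4644 -0.2938  0.1719] [ 0.5117 -0.2778  0.1825] [ 0.4865 -0.2842  0.179 ] 698
plate elev 38.77 az 85.4 [ 0.4966 -0.3337  0.134 ] 1116 0.0003
housing ((0.49408644437789917, -0.46798163652420044), (0.140519917011261, 0.1316719353199005), 85.52523040771484)
 red [249. 331.] 16 [ 0.5668 -0.2884  0.1738] [ 0.5705 -0.2862  0.1801] [ 0.5689 -0.287   0.1768]
 red [241. 356.] 51 [ 0.598  -0.3379  0.1435] [ 0.6055 -0.3266  0.1514] [ 0.6008 -0.3296  0.1487]
side
bar yaw -4.4 [ 0.4636 -0.2997  0.1718] [ 0.5547 -0.2811  0.185 ] [ 0.509  -0.2912  0.1796] 277
plate elev 39.1 az 85.0 [ 0.5076 -0.3372  0.1325] 870 0.0009
housing ((0.509550154209137, -0.4678027331829071), (0.1526135802268982, 0.16264639794826508), 85.29356384277344)
 red [317. 275.] 16 [ 0.564  -0.3002  0.1759] [ 0.57   -0.2903  0.1824] [ 0.5671 -0.2958  0.1802]
 red [336. 297.] 24 [ 0.5977 -0.3399  0.1308] [ 0.6046 -0.3279  0.1517] [ 0.6008 -0.3339  0.147 ]
 red [335. 306.] 13 [ 0.5958 -0.3562  0.124 ] [ 0.5992 -0.335   0.1409] [ 0.5965 -0.3491  0.1311]
 red [328. 316.] 25 [ 0.5684 -0.3648  0.1201] [ 0.5922 -0.357   0.1274] [ 0.5796 -0.362   0.1245]
top
bar? 0
```

View pics/ch2.png

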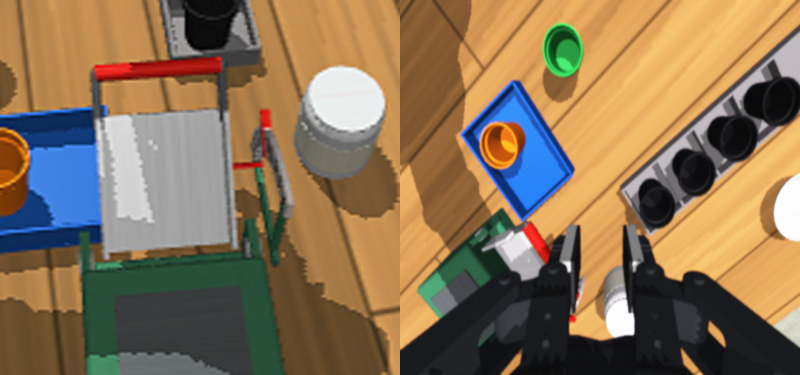

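The left crop (side) shows the chute resting and holding at ≈39° (plane fits 38.7–39.2, stable over 1 s), slightly low. I'll regrip it and raise it about 1°.

Call:
step_arm --rows '[4,-9,0,0,0,0.3,2.5,4,-12,-2,0,0,0.6,2.5,4,-12,-8,0,0,0.6,2.5,4,-12,-8,0,0,0.6,2.5,4,-12,-8,0,0,0.6,2.5,4,-12,-8,0,0,0.6,2.5]'

```text
clock: 33.05
position: [0.5151, -0.2916, 0.258]
tool_rot: [-0.002, 0.045, 0.999, -0.001]
ft_force: [-0.4, 0.7, 0.8]
width: 0.0249
finger_force: 0.0
```

Call:
step_arm --rows '[0,0,-5,0,0,0,2.5,0,0,-9,0,0,0,2.5,0,0,-10,0,0,0,2.5,0,0,-10,0,0,0,2.5,0,0,-10,0,0,0,0.5,0,0,-10,0,0,0,0.5,0,0,-10,0,0,0,0.5,0,0,-10,0,0,0,0.5]'

```text
clock: 33.85
position: [0.5177, -0.2885, 0.1625]
tool_rot: [0.001, 0.046, 0.999, -0.001]
ft_force: [-0.5, 0.3, 4.0]
width: 0.0125
finger_force: 25.3
```

```bash
python3 chute.py side side
```

```text
side
bar yaw -4.9 [ 0.4636 -0.3374  0.1711] [ 0.5546 -0.2806  0.2524] [ 0.5036 -0.2909  0.1802] 187
plate elev 40.37 az 85.4 [ 0.507  -0.3376  0.132 ] 810 0.0008
housing ((0.5093688368797302, -0.4675137996673584), (0.15311750769615173, 0.16246767342090607), 85.15592956542969)
 red [317. 276.] 18 [ 0.564  -0.2997  0.1723] [ 0.5696 -0.2891  0.1824] [ 0.5669 -0.2958  0.179 ]
 red [335. 300.] 38 [ 0.5953 -0.356   0.123 ] [ 0.6043 -0.3273  0.153 ] [ 0.5992 -0.335   0.1443]
 red [328. 316.] 24 [ 0.569  -0.3639  0.0843] [ 0.5998 -0.3403  0.1273] [ 0.5801 -0.3619  0.124 ]
side
bar yaw -4.8 [ 0.4636 -0.3359  0.173 ] [ 0.555  -0.2809  0.2529] [ 0.5036 -0.2908  0.18  ] 187
plate elev 40.84 az 85.1 [ 0.5073 -0.3376  0.1318] 790 0.0008
housing ((0.5096114277839661, -0.4675086736679077), (0.15304307639598846, 0.1629650890827179), 85.08551788330078)
 red [317. 276.] 18 [ 0.564  -0.3003  0.1742] [ 0.5696 -0.2881  0.1817] [ 0.5666 -0.2959  0.179 ]
 red [335. 301.] 39 [ 0.5955 -0.356   0.1208] [ 0.6041 -0.3284  0.1533] [ 0.5993 -0.3361  0.1439]
 red [328. 316.] 24 [ 0.5688 -0.3641  0.0832] [ 0.6    -0.3397  0.1261] [ 0.5807 -0.3613  0.1237]
```

Call:
step_arm --rows '[0,-0.14,0.17,0,0,0,0.5,0,-0.14,0.17,0,0,0,0.5,0,-0.14,0.17,0,0,0,0.5,0,-0.14,0.17,0,0,0,2.5,0,-0.14,0.17,0,0,0,2.5,0,-0.14,0.17,0,0,0,2.5,0,-0.14,5,0,0,0,2.5,0,-0.14,9,0,0,0,2.5,-1,2,13,0,0,0,2.5,-2,7,16,0,0,-0.1,2.5]'

```text
clock: 34.95
position: [0.5002, -0.2367, 0.315]
tool_rot: [0.001, 0.088, 0.996, -0.002]
ft_force: [1.0, 0.4, 0.9]
width: 0.0252
finger_force: 0.0
```

Call:
step_arm --rows '[-4,14,3,0,0,-0.5,2.5,-8,18,3,0,0,-0.5,2.5,-8,18,3,0,0,-0.5,2.5,-8,18,3,0,0,-0.5,2.5,-8,18,3,0,0,-0.5,2.5,-8,18,3,0,0,-0.5,2.5,-8,18,3,0,0,-0.5,2.5]'

```text
clock: 35.65
position: [0.4194, -0.0513, 0.3428]
tool_rot: [0.0, 0.329, 0.944, -0.0]
ft_force: [0.2, -1.0, 0.5]
width: 0.0247
finger_force: 0.0
```

```bash
python3 chute.py side top side wrist|egrep 'side|top|wrist|plate|bar'; python3 look.py side pics/zz.png |egrep 'dark|red'; python3 scene.py top side|egrep 'black|orange'
```

```text
side
bar yaw -4.5 [ 0.4635 -0.3001  0.1732] [ 0.555  -0.2804  0.1862] [ 0.5094 -0.2917  0.1801] 273
plate elev 39.4 az -94.4 [ 0.5075 -0.3375  0.1327] 904 0.0008
top
bar? 23
side
bar yaw -4.2 [ 0.4636 -0.3004  0.1722] [ 0.5543 -0.2817  0.1848] [ 0.5092 -0.2916  0.1801] 274
plate elev 39.12 az -94.4 [ 0.5072 -0.3376  0.1328] 884 0.0008
wrist
bar yaw -3.0 [ 0.4665 -0.293   0.1747] [ 0.5306 -0.2814  0.1823] [ 0.5078 -0.2873  0.1803] 95
plate elev 39.51 az -94.6 [ 0.4987 -0.3432  0.1271] 57 0.0001
dark [(np.float64(-154.2), 130, np.float64(19.0)), (np.float64(-13.2), 29, np.float64(32.0)), (np.float64(145.2), 173, np.float64(18.0))]
red 0.067 [-20.8 -16.2 -11.6]
red 0.07 [-27.6 -19.6 -11.6]
red 0.074 [-30. -21. -12.]
black [231. 190.] c 0.6074 0.0755 r 0.03 ztop 0.0756 228
black [263. 192.] c 0.6045 0.0012 r 0.0299 ztop 0.0761 218
black [297. 194.] c 0.6018 -0.0751 r 0.0299 ztop 0.0761 230
black [329. 192.] c 0.5997 -0.1505 r 0.0302 ztop 0.0756 165
black [307. 219.] c 0.6058 -0.0384 r 0.1443 ztop 0.0765 887
orange [228. 313.] c 0.3718 -0.2957 r 0.0306 ztop 0.0749 202
```

```bash
python3 -c "
from h import *
print(close_job())"
```

```text
the job is handed in; nothing more can be done
None
```

I handed the job in: the dial is on the mark with its slack taken up clockwise, the orange pot is in the bin, all four black pots stand in tray pockets, and the chute holds at about 39.4° by camera, just under the 40° line.

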